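# Sort the inspected housings and file the job plate

## Task

Sort every housing on the bench by its inspection tag: green-tagged ones into the green pass tray and red-tagged ones into the red reject tray, each seated flat in a nest of its own outline (round in round, square in square; any free one will do). When all are sorted, slide the yellow job plate nose first along the bench into the blue holder until it is fully home, and let go. Leave the bottle, the jar and the screwdriver alone.

Things in the scene. Friction and masses are not known exactly. Their poses are not given: they have to be found in the camera images.
- green_round_1: loose housing with a green inspection tag (passed): bare aluminium round base 40 mm in diameter and 14 mm high, on it a dark round grip boss 20 mm in diameter, 22 mm high, whose top is the green tag (36 mm overall height, 110 g). Origin: centre of the underside, z up. May be absent.
- green_round_2: loose housing with a green inspection tag (passed): bare aluminium round base 40 mm in diameter and 14 mm high, on it a dark round grip boss 20 mm in diameter, 22 mm high, whose top is the green tag (36 mm overall height, 110 g). Origin: centre of the underside, z up. May be absent.
- green_square_1: loose housing with a green inspection tag (passed): bare aluminium square base 40 x 40 mm and 14 mm high, on it a dark square grip boss 20 x 20 mm, square with the base, 22 mm high, whose top is the green tag (36 mm overall height, 110 g). Origin: centre of the underside, z up, x and y along the sides. May be absent.
- green_square_2: loose housing with a green inspection tag (passed): bare aluminium square base 40 x 40 mm and 14 mm high, on it a dark square grip boss 20 x 20 mm, square with the base, 22 mm high, whose top is the green tag (36 mm overall height, 110 g). Origin: centre of the underside, z up, x and y along the sides. May be absent.
- red_round_1: loose housing with a red inspection tag (rejected): bare aluminium round base 40 mm in diameter and 14 mm high, on it a dark round grip boss 20 mm in diameter, 22 mm high, whose top is the red tag (36 mm overall height, 110 g). Origin: centre of the underside, z up. May be absent.
- red_round_2: loose housing with a red inspection tag (rejected): bare aluminium round base 40 mm in diameter and 14 mm high, on it a dark round grip boss 20 mm in diameter, 22 mm high, whose top is the red tag (36 mm overall height, 110 g). Origin: centre of the underside, z up. May be absent.
- red_square_1: loose housing with a red inspection tag (rejected): bare aluminium square base 40 x 40 mm and 14 mm high, on it a dark square grip boss 20 x 20 mm, square with the base, 22 mm high, whose top is the red tag (36 mm overall height, 110 g). Origin: centre of the underside, z up, x and y along the sides. May be absent.
- red_square_2: loose housing with a red inspection tag (rejected): bare aluminium square base 40 x 40 mm and 14 mm high, on it a dark square grip boss 20 x 20 mm, square with the base, 22 mm high, whose top is the red tag (36 mm overall height, 110 g). Origin: centre of the underside, z up, x and y along the sides. May be absent.
- pass_tray_hole0 (a point): centre of the mouth (14 mm above the bench) of a round nest in the green tray, 43 mm in diameter, floor 8 mm below this point. The fixed green pass tray is 136 x 136 x 14 mm with four nests on a 64 mm square grid, two round and two square; x and y of this point lie along its sides, z up.
- pass_tray_hole1 (a point): centre of the mouth (14 mm above the bench) of a square nest in the green tray, 43 x 43 mm, sides along x and y, floor 8 mm below this point. The fixed green pass tray is 136 x 136 x 14 mm with four nests on a 64 mm square grid, two round and two square; x and y of this point lie along its sides, z up.
- pass_tray_hole2 (a point): centre of the mouth (14 mm above the bench) of a square nest in the green tray, 43 x 43 mm, sides along x and y, floor 8 mm below this point. The fixed green pass tray is 136 x 136 x 14 mm with four nests on a 64 mm square grid, two round and two square; x and y of this point lie along its sides, z up.
- pass_tray_hole3 (a point): centre of the mouth (14 mm above the bench) of a round nest in the green tray, 43 mm in diameter, floor 8 mm below this point. The fixed green pass tray is 136 x 136 x 14 mm with four nests on a 64 mm square grid, two round and two square; x and y of this point lie along its sides, z up.
- reject_tray_hole0 (a point): centre of the mouth (14 mm above the bench) of a round nest in the red tray, 43 mm in diameter, floor 8 mm below this point. The fixed red reject tray is 136 x 136 x 14 mm with four nests on a 64 mm square grid, two round and two square; x and y of this point lie along its sides, z up.
- reject_tray_hole1 (a point): centre of the mouth (14 mm above the bench) of a square nest in the red tray, 43 x 43 mm, sides along x and y, floor 8 mm below this point. The fixed red reject tray is 136 x 136 x 14 mm with four nests on a 64 mm square grid, two round and two square; x and y of this point lie along its sides, z up.
- reject_tray_hole2 (a point): centre of the mouth (14 mm above the bench) of a square nest in the red tray, 43 x 43 mm, sides along x and y, floor 8 mm below this point. The fixed red reject tray is 136 x 136 x 14 mm with four nests on a 64 mm square grid, two round and two square; x and y of this point lie along its sides, z up.
- reject_tray_hole3 (a point): centre of the mouth (14 mm above the bench) of a round nest in the red tray, 43 mm in diameter, floor 8 mm below this point. The fixed red reject tray is 136 x 136 x 14 mm with four nests on a 64 mm square grid, two round and two square; x and y of this point lie along its sides, z up.
- job_plate: loose yellow job plate lying flat, 120 (x) x 60 (y) x 8 mm, 140 g, with a black grip block 26 (x) x 20 (y) mm, 26 mm high (top 34 mm above the underside), centred 44 mm behind the plate's centre (at x = -44 mm). Origin: centre of the underside; x points to the nose that goes into the slot first, z up.
- plate_nose (a point): middle of the job plate's front edge, at its underside (60 mm ahead of its origin).
- holder: fixed blue plate holder, 80 (x) x 83 (y) x 17 mm, with a flat slot 63 mm wide and 12 mm high right on the bench (no floor of its own), open towards -x, 75 mm deep; two short flared steel guide wings stand 20 mm out in front of the mouth. With the plate fully home its rear 45 mm and the grip block stay outside. Origin: centre of the underside; x points into the slot, z up.
- slot_mouth (a point): middle of the slot's mouth, at bench height.
- slot_end (a point): middle of the slot's end stop, at bench height, 75 mm inside the mouth: the plate's nose meets it when home.
- solvent_bottle: brown glass bottle standing beyond the work, 48 mm in diameter, 85 mm high; leave alone. Origin: centre of the underside.
- paste_jar: white jar beyond the work, 60 mm in diameter, 75 mm high; leave alone. Origin: centre of the underside.
- screwdriver: screwdriver lying beyond the work; leave alone. Origin: under its middle, x along the shaft.
Things that resemble listed ones, but are neither listed nor needed, are in the scene too. What is shaped like the green_round_1 but pink is not meant.

How it is judged:
On the way, in this order (a step that is already met when the one before it is completed fails the run):
1. every housing is seated in a nest of its own outline in the tray of its tag's colour (((horizontal distance between green_round_1 and pass_tray_hole0 below 0.005 m and z of green_round_1 in the frame of pass_tray_hole0 below -0.005 m) or (horizontal distance between green_round_1 and pass_tray_hole3 below 0.005 m and z of green_round_1 in the frame of pass_tray_hole3 below -0.005 m)) and angle between each of green_round_1, green_round_2, green_square_1, green_square_2, red_round_1, red_round_2, red_square_1, red_square_2's own z axis and vertical below 0.08 rad and ((horizontal distance between green_round_2 and pass_tray_hole0 below 0.005 m and z of green_round_2 in the frame of pass_tray_hole0 below -0.005 m) or (horizontal distance between green_round_2 and pass_tray_hole3 below 0.005 m and z of green_round_2 in the frame of pass_tray_hole3 below -0.005 m)) and ((horizontal distance between green_square_1 and pass_tray_hole1 below 0.005 m and z of green_square_1 in the frame of pass_tray_hole1 below -0.005 m) or (horizontal distance between green_square_1 and pass_tray_hole2 below 0.005 m and z of green_square_1 in the frame of pass_tray_hole2 below -0.005 m)) and ((horizontal distance between green_square_2 and pass_tray_hole1 below 0.005 m and z of green_square_2 in the frame of pass_tray_hole1 below -0.005 m) or (horizontal distance between green_square_2 and pass_tray_hole2 below 0.005 m and z of green_square_2 in the frame of pass_tray_hole2 below -0.005 m)) and ((horizontal distance between red_round_1 and reject_tray_hole0 below 0.005 m and z of red_round_1 in the frame of reject_tray_hole0 below -0.005 m) or (horizontal distance between red_round_1 and reject_tray_hole3 below 0.005 m and z of red_round_1 in the frame of reject_tray_hole3 below -0.005 m)) and ((horizontal distance between red_round_2 and reject_tray_hole0 below 0.005 m and z of red_round_2 in the frame of reject_tray_hole0 below -0.005 m) or (horizontal distance between red_round_2 and reject_tray_hole3 below 0.005 m and z of red_round_2 in the frame of reject_tray_hole3 below -0.005 m)) and ((horizontal distance between red_square_1 and reject_tray_hole1 below 0.005 m and z of red_square_1 in the frame of reject_tray_hole1 below -0.005 m) or (horizontal distance between red_square_1 and reject_tray_hole2 below 0.005 m and z of red_square_1 in the frame of reject_tray_hole2 below -0.005 m)) and ((horizontal distance between red_square_2 and reject_tray_hole1 below 0.005 m and z of red_square_2 in the frame of reject_tray_hole1 below -0.005 m) or (horizontal distance between red_square_2 and reject_tray_hole2 below 0.005 m and z of red_square_2 in the frame of reject_tray_hole2 below -0.005 m))), for 0.2 s.
2. the job plate is fully home in the holder (horizontal distance between plate_nose and slot_end below 0.008 m and angle between the x axis of job_plate and the x axis of holder, either way round below 0.08 rad and height (world z) of job_plate below 0.006 m and angle between job_plate's own z axis and vertical below 0.08 rad), for 0.2 s.
At the end, for the whole second after the job is handed in: Each housing within 5 mm of the centre of a nest of its outline in its colour's tray, over 5 mm below the mouth, level within 0.08 rad; plate nose within 8 mm of the slot end, flat (within 6 mm and 0.08 rad), in line within 0.08 rad; all at rest (all of step 1 and all of step 2 and linear speed of each of green_round_1, green_round_2, green_square_1, green_square_2, red_round_1, red_round_2, red_square_1, red_square_2, job_plate below 0.02 m/s); the robot touches nothing.
It fails at once if the bottle, the jar or the screwdriver is moved more than 30 mm or tipped over (distance of any of solvent_bottle, paste_jar, screwdriver from where it was at the start of the episode above 0.03 m or angle between any of solvent_bottle, paste_jar's own z axis and vertical above 0.5 rad).
Of green_round_1, green_round_2, green_square_1, green_square_2, red_round_1, red_round_2, red_square_1, red_square_2 only 6 to 8 are there at a start; the rules pass over those that are not, and their reading is None.
At some moment in a run one of green_round_1, green_round_2, green_square_1, green_square_2, red_round_1, red_round_2, red_square_1, red_square_2 may be knocked a few centimetres aside while the robot is not near it.
It also fails if it takes over 210 s, if anything falls off the work surface, if the arm or the gripper's body presses on something with over 40 N, if the wrist force passes 120 N, or if a joint passes its speed limit or range.

## Robot

A 7-joint arm with a two-finger parallel gripper is mounted at the origin on the work surface. World frame = base frame: x ahead of the robot, y to its left, z up, the work surface at z = 0. Lengths are in m, angles in rad, forces in N, time in s.
With the tool pointing down it reaches from about 0.425 to 0.875 m from the base axis. Payload 4.7 kg.
Tool frame: the origin (TCP) lies midway between the tips of the shut fingers; the grasp point (between the pads) lies 19 mm behind it; z points along the fingers, y is the line along which they close (so a half turn about z gives the same grasp; the last joint's range is limited). The gripper opens to 87 mm and grips with 3 to 60 N. Pads are 19 mm wide; open, the fingers measure 117 mm over their backs; the gripper's body (75 mm by 190 mm) begins 51 mm behind the grasp point.
Start: joints at [1.152, 0.321, -0.07, 1.45, 0.023, 1.371, -0.057], TCP at [0.273, -0.59, 0.223] pointing down, gripper open.
Joint ranges: [-2.86, 2.86], [-0.3, 2.09], [-1.38, 1.24], [0.06, 2.45], [-1.56, 4.7], [0.09, 2.05], [-2.69, 2.69]. Speed limits (rad/s): [2.57, 2.57, 3.14, 3.14, 3.14, 3.14, 3.14].

## Interface

Orientations are given as a rotation vector (axis times angle).
In Python, from plant import get_state, capture, sign_off gives the robot as it stands. The module is installed in compiled form; this text tells all that it offers.
- The arm moves only by the tool play_rows, never from a script. Its argument "deltas" is a list of rows, each an object with "linear": the shift along the tool's x, y, z in cm, a list of three; "angular": the turn, a rotation vector about the tool's x, y, z in degrees, a list of three; "grip": the opening, from -1 (shut) to 1 (fully open). In form: [{"linear": [x, y, z], "angular": [rx, ry, rz], "grip": grip}, ...]. A call has exactly 10 rows; each row is the pose to reach, as a shift and turn from the pose commanded when the call began, along the tool's axes at that moment; what a row does not reach only later rows make up. A row lasts 1/8 s, in which the tool goes at most 62.5 mm and 10.7 degrees, less where a joint would pass 70% of its speed; a pose out of reach is approached as far as the arm can. A call with a gripper value outside its range is refused whole. The fingers move at their own pace and stop on an object; "grip_force" is the grip in N (left out, the last holds). Time passes only in rows, so rows that repeat a pose let the fingers close, or fill a call up. It gives the time, the measured TCP pose, the force, the opening and the grip force at its end, in the units of the state.
- get_state(): the state, without advancing time (a new reading comes with each control period).
- capture(name): name is "scene" or "side" or "wrist"; returns a dict with "image" (480x640x3 uint8, red, green, blue), "fov_y" (degrees; the focal length in pixels is half the picture's height over the tangent of half this angle, whatever the lens; pixels are square), "cx", "cy" (the principal point, pixels), "k1" (the pictures are not rectified: a ray, as slopes to the right and down, at radius r is drawn at 1 + k1 r^2 times it, then the intrinsics apply), "R" (3x3) and "t" (3): a world point X has camera coordinates R X + t; the wrist camera has in their place "T_tool_cam" (4x4, takes a point from camera to tool coordinates, whose origin is the TCP and whose axes are the flange's). Camera axes: x right, y down, z forward; pixel columns grow to the right and rows downward; lengths in m; the calibration is good to about 2 mm. A picture is of the moment at which its call begins: read the wrist's pose just before it. There is no depth.
- sign_off(): hands the job in; it is judged then, once.
The state is a dict: "t": time; "qpos": joint angles; "qvel": joint speeds; "joint_efforts": joint torques, N m; "tcp_pos": TCP position; "eef_rot": TCP orientation; "ft_force": force on the tool from outside, world axes, zero at the start; "torque": the same for the moment, N m; "gripper_width": opening from 0.0 (shut) to 1.0 (fully open); "finger_force": force on a finger pad.
Only numpy, scipy, OpenCV 4.12 (cv2) and the standard library are available. Lean on these libraries where they do the work, as an engineer would, in place of code of your own. Each camera call takes 0.05 s, during which the arm holds its last target. There are 200 camera calls.

## Working session

There is one attempt and no reset: what is moved stays moved. The work goes in short steps, Python scripts to look and compute and a tool call to move; the robot and the scene stay as the last step left them, time stands still between calls to the robot, and variables do not carry over. Pictures are saved under pics/ and viewed, at most 14 in all, crops included, and the job is handed in when it is done.

Besides the shell and the picture viewer there is one more tool, called by a JSON object that holds its "name" and its "arguments", one argument or row to a line. play_rows: Moves the arm, as the interface text tells. Its arguments: {"type":"object","properties":{"deltas":{"type":"array","items":{"type":"object","properties":{"linear":{"type":"array","items":{"type":"number"}},"angular":{"type":"array","items":{"type":"number"}},"grip":{"type":"number"}}}},"grip_force":{"type":"number"}},"required":["deltas"]}

```bash
mkdir -p pics; ls
python3 - <<'E'
from plant import *
import cv2,numpy as np
s=get_state();print(s)
for n in ["scene","side"]:
    c=capture(n);cv2.imwrite(f"pics/{n}0.png",c["image"][:,:,::-1]);np.save(f"{n}0.npy",c,allow_pickle=True)
    print(n,{k:v for k,v in c.items() if k!="image"})
c=capture("wrist");np.save("wrist0.npy",c,allow_pickle=True);print({k:v for k,v in c.items() if k!="image"})
E
```

```text
pics
{'t': 0.0, 'qpos': array([ 1.15208073,  0.3218145 , -0.07008182,  1.45165868,  0.02260002,
        1.37079641, -0.05693898]), 'qvel': array([-0.00047298,  0.00063173, -0.00080559,  0.0004129 , -0.00012051,
       -0.00038755,  0.00091638]), 'joint_efforts': array([ 4.26322285e-04, -4.91281486e+01, -4.03501410e-01, -3.12525702e+01,
       -6.39788643e-02,  4.38749744e-02,  1.61533899e-04]), 'tcp_pos': array([ 0.27235222, -0.58958791,  0.2214752 ]), 'eef_rot': array([-3.06653932e+00, -6.74161999e-01,  7.87637569e-04]), 'ft_force': array([ 0.450954  , -0.6558481 ,  0.35801389]), 'torque': array([ 0.00378819,  0.06713029, -0.03358511]), 'finger_force': 0.0, 'gripper_width': 0.9968560984115513}
scene {'fov_y': 56.61827960026472, 'cx': 318.5592972648317, 'cy': 236.44964276616972, 'k1': -0.09161831431120683, 'R': array([[ 0.79809158,  0.60237633, -0.01387754],
       [ 0.5050405 , -0.68133691, -0.52982459],
       [-0.32860908,  0.41583983, -0.8479937 ]]), 't': array([-0.45155093, -0.24671034,  1.06939596])}
side {'fov_y': 47.11414193130116, 'cx': 324.21200004841603, 'cy': 248.4831816106245, 'k1': -0.01889774817761636, 'R': array([[-0.9072285 , -0.42061309, -0.00459051],
       [-0.27077813,  0.59232837, -0.7588322 ],
       [ 0.32189385, -0.68719119, -0.65127001]]), 't': array([0.51152564, 0.16943775, 0.85351052])}
{'fov_y': 66.16965149568873, 'cx': 316.5129099977421, 'cy': 237.07841341190007, 'k1': -0.07876689415391173, 'T_tool_cam': array([[-6.82327917e-05, -9.54678826e-01, -2.97637926e-01,
         8.19639953e-02],
       [ 9.99999699e-01, -2.95181276e-04,  7.17551511e-04,
        -1.95303377e-04],
       [-7.72888377e-04, -2.97637787e-01,  9.54678559e-01,
        -1.61891453e-01],
       [ 0.00000000e+00,  0.00000000e+00,  0.00000000e+00,
         1.00000000e+00]])}
```

View pics/scene0.png

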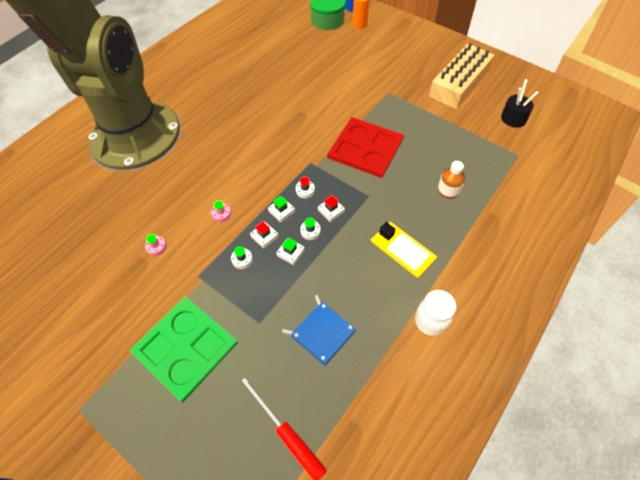

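View pics/side0.png

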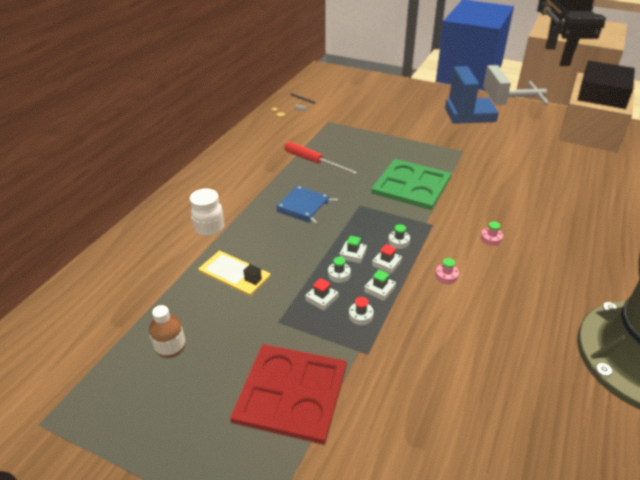

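Scene view: the 7 housings stand on the dark mat: red round (305,185), green square (281,205), red square (331,204), red square (263,230), green round (310,226), green round (240,254), green square (290,245). The pink-based look-alikes at (220,208) and (155,242) are not meant. The plate is at (404,248) with its block at (387,231), the holder at (322,332) with its mouth and wings to the left, and the trays at (183,347) and (366,146). The side view shows the same 7 and both trays.

```bash
cat > h.py <<'E'
import numpy as np,cv2
from scipy.spatial.transform import Rotation as Ro
def K(c):
    f=240/np.tan(np.radians(c["fov_y"]/2)); return np.array([[f,0,c["cx"]],[0,f,c["cy"]],[0,0,1.]])
def pose(c,s=None):
    """camera->world R, origin"""
    if "R" in c: R=np.array(c["R"]).T; return R,-R@c["t"]
    T=c["T_tool_cam"]; Rt=Ro.from_rotvec(s["eef_rot"]).as_matrix()
    return Rt@T[:3,:3], Rt@T[:3,3]+s["tcp_pos"]
def ray(c,px,z,s=None):
    px=np.asarray(px,float).reshape(-1,1,2)
    u=cv2.undistortPoints(px,K(c),np.array([c["k1"],0,0,0.]))[:,0]
    R,o=pose(c,s); d=np.c_[u,np.ones(len(u))]@R.T
    return o+d*((z-o[2])/d[:,2])[:,None]
def proj(c,X,s=None):
    R,o=pose(c,s)
    return cv2.projectPoints((np.atleast_2d(X)-o)@R,np.zeros(3),np.zeros(3),K(c),np.array([c["k1"],0,0,0.]))[0][:,0]
def blobs(img,col,amin,amax,smin=140,vmin=60):
    h=cv2.cvtColor(img,cv2.COLOR_RGB2HSV); H,S,V=cv2.split(h)
    m={"g":(H>45)&(H<75),"r":(H<8)|(H>172),"b":(H>98)&(H<125),"y":(H>24)&(H<34)}[col]&(S>smin)&(V>vmin)
    cs=cv2.findContours(m.astype(np.uint8),cv2.RETR_EXTERNAL,cv2.CHAIN_APPROX_NONE)[0]
    return [q for q in cs if amin<=cv2.contourArea(q)<=amax]
def cen(q):
    m=cv2.moments(q); return m["m10"]/m["m00"],m["m01"]/m["m00"]
def rect(P):
    """min-area rect of world xy points: centre, size, angle of the 1st side (deg)"""
    r=cv2.minAreaRect((np.asarray(P)[:,:2]*1000).astype(np.float32))
    return np.round([r[0][0]/1000,r[0][1]/1000,r[1][0],r[1][1],r[2]],4)
E
python3 - <<'E'
from h import *
for n in ["scene","side"]:
    c=np.load(n+"0.npy",allow_pickle=True).item();im=c["image"];print(n)
    for col in "gr":
        for q in blobs(im,col,20,300):
            print(col,np.round(cen(q),0),ray(c,cen(q),.036)[0,:2].round(4))
        for q in blobs(im,col,2500,20000): print("tray",col,rect(ray(c,q[:,0],.014)))
    for q in blobs(im,"b",400,9000): print("holder",np.round(cen(q)),rect(ray(c,q[:,0],.017)))
    for q in blobs(im,"y",100,9000): print("plate",np.round(cen(q)),rect(ray(c,q[:,0],.008)))
E
```

```text
scene
g [239. 251.] [ 0.4499 -0.0982]
g [289. 244.] [ 0.517  -0.0283]
g [151. 238.] [ 0.2886 -0.1812]
g [310. 222.] [0.5179 0.0346]
g [218. 205.] [ 0.3401 -0.0419]
g [280. 202.] [0.4376 0.039 ]
tray g [  0.4886  -0.2944 135.0957 138.9049  88.4198]
r [262. 228.] [ 0.4498 -0.0312]
r [331. 201.] [0.5209 0.1019]
r [304. 181.] [0.4442 0.112 ]
tray r [  0.4817   0.2917 138.2046 148.1916  10.5566]
holder [323. 333.] [ 0.6702 -0.1254 83.2091 79.7326 85.259 ]
plate [406. 251.] [6.91600e-01 1.10800e-01 6.35523e+01 1.21269e+02 8.25696e+01]
side
g [381. 275.] [0.4388 0.0386]
g [449. 262.] [ 0.342  -0.0435]
g [339. 261.] [0.5194 0.0347]
g [353. 240.] [ 0.5175 -0.0289]
g [400. 228.] [ 0.4512 -0.0989]
g [494. 225.] [ 0.2906 -0.1829]
r [361. 302.] [0.4459 0.1105]
r [321. 285.] [0.5219 0.1016]
r [388. 250.] [ 0.4511 -0.0302]
tray r [  0.4802   0.2962 137.0107 141.9796  10.5195]
holder [480.  15.] [  0.5951  -1.4245 217.9851 379.4089   0.5327]
```

```bash
cat > go.py <<'E'
# python3 go.py x y z yawdeg : deltas from the current pose (tool axes, cm / deg)
import sys
from h import *
from plant import get_state
def rot(yaw): return Ro.from_euler("z",yaw,degrees=True)*Ro.from_euler("x",180,degrees=True)
def delta(s,x,y,z,yaw):
    R=Ro.from_rotvec(s["eef_rot"])
    return (R.inv().apply(np.array([x,y,z])-s["tcp_pos"])*100).round(2),(R.inv()*rot(yaw)).as_rotvec(degrees=True).round(1)
if __name__=="__main__":
    s=get_state(); print(s["t"],s["tcp_pos"].round(4),s["gripper_width"].round(3),s["ft_force"].round(1))
    for i in range(1,len(sys.argv),4): print(*delta(s,*map(float,sys.argv[i:i+4])))
E
python3 go.py 0.5 0.0 0.27 0
```

```text
Traceback (most recent call last):
  File "go.py", line 10, in <module>
    s=get_state(); print(s["t"],s["tcp_pos"].round(4),s["gripper_width"].round(3),s["ft_force"].round(1))
                                                      ^^^^^^^^^^^^^^^^^^^^^^^^
AttributeError: 'float' object has no attribute 'round'
```

```bash
sed -i 's/s\["gripper_width"\].round(3)/round(s["gripper_width"],3)/' go.py; python3 go.py 0.5 0.0 0.27 0
```

```text
0.15 [ 0.2724 -0.5897  0.2217] 0.998 [-0.5 -0.9  0.3]
[ 45.4  -44.    -4.77] [-0.1  0.  24.8]
```

{"name": "play_rows", "arguments": {
  "deltas": [
    {"linear":[4.5,-4.4,-0.5],"angular":[0,0,2.5],"grip":1},
    {"linear":[9,-8.8,-1],"angular":[0,0,5],"grip":1},
    {"linear":[13.5,-13.2,-1.5],"angular":[0,0,7.5],"grip":1},
    {"linear":[18,-17.6,-2],"angular":[0,0,10],"grip":1},
    {"linear":[22.5,-22,-2.5],"angular":[0,0,12.5],"grip":1},
    {"linear":[27,-26.4,-3],"angular":[0,0,15],"grip":1},
    {"linear":[31.5,-30.8,-3.5],"angular":[0,0,17.5],"grip":1},
    {"linear":[36,-35.2,-4],"angular":[0,0,20],"grip":1},
    {"linear":[40.5,-39.6,-4.5],"angular":[0,0,22.5],"grip":1},
    {"linear":[45.4,-44,-4.8],"angular":[0,0,24.8],"grip":1}
  ]
}}

```text
t: 1.4
tcp_pos: [0.4969, -0.0068, 0.2704]
eef_rot: [3.141, -0.003, 0.001]
ft_force: [1.8, -0.3, 0.6]
gripper_width: 1.004
finger_force: 0.0
```

```bash
cat > look.py <<'E'
# wrist picture with the pose read just before it
import sys
from h import *
from plant import *
def look(name=None):
    capture("wrist"); capture("wrist"); s=get_state(); c=capture("wrist")
    if name: cv2.imwrite(f"pics/{name}.png",c["image"][:,:,::-1])
    return c,s
def tags(c,s,a0=60,a1=3000):
    for col in "gr":
        for q in blobs(c["image"],col,a0,a1):
            P=ray(c,q[:,0],.036,s); r=rect(P); p=ray(c,cen(q),.036,s)[0,:2]
            e=4*np.pi*cv2.contourArea(q)/cv2.arcLength(q,True)**2
            print(col,np.round(cen(q)),cv2.contourArea(q),"xy",p.round(4),"rect",r,"circ",round(e,2))
E
python3 - <<'E'
from look import *
c,s=look("w1");np.save("w1.npy",(c,s),allow_pickle=True);print(s["tcp_pos"],s["eef_rot"],s["qvel"].max());tags(c,s)
E
```

```text
[ 4.97980971e-01 -1.29461475e-04  2.70745275e-01] [-3.13786394 -0.01838055 -0.00327856] 0.1031258121209749
g [351. 326.] 137.0 xy [ 0.3434 -0.044 ] rect [ 0.344  -0.0442 15.3795 18.6304  0.5181] circ 0.81
g [284. 251.] 237.0 xy [0.4397 0.0368] rect [4.39500e-01 3.69000e-02 1.79874e+01 2.04224e+01 7.98709e+01] circ 0.72
g [404. 242.] 197.0 xy [ 0.4519 -0.0995] rect [ 0.4522 -0.0994 19.1214 18.669   0.7383] circ 0.83
g [345. 183.] 282.5 xy [ 0.5186 -0.0298] rect [ 0.5184 -0.0298 19.6925 18.7324  6.2986] circ 0.77
g [287. 181.] 222.5 xy [0.5194 0.0325] rect [5.19500e-01 3.24000e-02 1.74373e+01 1.85754e+01 4.51792e+01] circ 0.9
g [604. 184.] 76.0 xy [ 0.5245 -0.3263] rect [ 0.5217 -0.3227 20.4701 41.8934 85.2604] circ 0.08
g [560. 182.] 61.0 xy [ 0.5249 -0.271 ] rect [ 0.5237 -0.27    6.9052 42.5383 84.4841] circ 0.06
r [221. 245.] 225.0 xy [0.4462 0.1087] rect [ 0.4459  0.1085 18.4337 21.8654 44.3714] circ 0.87
r [345. 241.] 277.5 xy [ 0.4521 -0.0318] rect [ 4.52000e-01 -3.18000e-02  2.03914e+01  2.09529e+01  8.22872e+01] circ 0.74
r [226. 178.] 324.5 xy [0.5226 0.0989] rect [ 0.5225  0.0989 20.8902 20.8017 76.2439] circ 0.74
r [594.   5.] 219.5 xy [ 0.7083 -0.2806] rect [ 0.7074 -0.2809 11.8171 28.6744  6.3219] circ 0.5
```

View pics/w1.png

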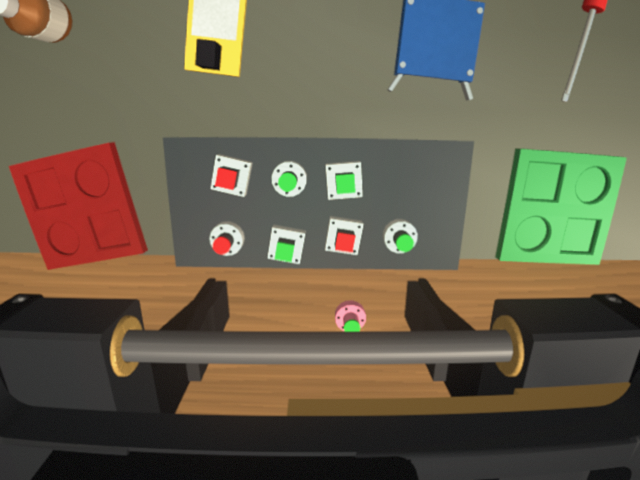

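The wrist view shows the housings in two rows. Top: red square (228,175), green round (289,180), green square (344,181). Bottom: red round (226,240), green square (286,246), red square (345,238), green round (401,238). The pink decoy is at (350,318). Both trays have squares at upper left and lower right and rounds at upper right and lower left. The plate's block is on the near side, so its nose points up at the far side, and the holder's mouth and wings face the robot.

```bash
python3 - <<'E'
from look import *
c,s=look();print(s["tcp_pos"].round(4),s["eef_rot"].round(4),abs(s["qvel"]).max().round(3));tags(c,s)
h=cv2.cvtColor(c["image"],cv2.COLOR_RGB2HSV)
m=((h[...,1]<60)&(h[...,2]>110)).astype(np.uint8)
m[270:]=0
for q in cv2.findContours(m,cv2.RETR_EXTERNAL,cv2.CHAIN_APPROX_NONE)[0]:
    if 250<cv2.contourArea(q)<3000: print("base",np.round(cen(q)),rect(ray(c,cv2.convexHull(q)[:,0],.014,s)))
E
python3 go.py .41 -.295 .27 0
```

```text
[ 0.4963 -0.0092  0.2697] [ 3.1409e+00  4.0000e-04 -1.5000e-03] 0.029
g [345. 325.] 165.0 xy [ 0.3423 -0.044 ] rect [ 3.42800e-01 -4.39000e-02  1.85895e+01  1.81491e+01  8.97942e+01] circ 0.86
g [276. 250.] 240.0 xy [0.4395 0.0369] rect [4.39400e-01 3.69000e-02 1.82766e+01 2.01141e+01 7.99165e+01] circ 0.73
g [396. 239.] 198.5 xy [ 0.452  -0.0996] rect [ 0.4524 -0.0995 19.005  18.5493  0.0224] circ 0.85
g [336. 180.] 281.0 xy [ 0.5185 -0.03  ] rect [ 0.5184 -0.03   19.6558 18.4583  4.8312] circ 0.78
g [278. 180.] 227.5 xy [0.5195 0.0324] rect [5.19300e-01 3.21000e-02 1.73249e+01 1.85494e+01 4.39027e+01] circ 0.87
g [553. 176.] 66.5 xy [ 0.5258 -0.2716] rect [ 0.5235 -0.2708  9.1071 42.9773 80.7824] circ 0.08
r [213. 244.] 224.0 xy [0.4461 0.1088] rect [ 0.4458  0.1089 17.5515 22.653  43.4537] circ 0.89
r [336. 239.] 275.5 xy [ 0.4522 -0.0316] rect [ 4.52000e-01 -3.17000e-02  1.97016e+01  2.10156e+01  8.15577e+01] circ 0.76
r [216. 177.] 328.5 xy [0.5227 0.099 ] rect [ 0.5222  0.0991 20.8499 21.5748 76.7356] circ 0.71
r [585.   2.] 60.5 xy [ 0.7045 -0.2817] rect [ 0.7039 -0.2808  4.8874 24.9338  5.3763] circ 0.25
base [279. 240.] [4.39900e-01 3.69000e-02 4.18991e+01 4.51268e+01 8.00311e+01]
base [221. 235.] [ 0.4477  0.1072 41.4674 42.4776 49.1507]
base [391. 230.] [ 0.4521 -0.1006 43.9343 40.7378  2.7605]
base [336. 234.] [ 4.51700e-01 -3.22000e-02  4.19609e+01  4.44236e+01  8.17945e+01]
base [279. 177.] [5.18900e-01 3.29000e-02 4.09561e+01 4.08502e+01 8.98079e+01]
base [335. 178.] [ 5.17800e-01 -3.03000e-02  4.26078e+01  4.17325e+01  5.36790e+00]
base [221. 174.] [ 0.522   0.0989 43.6835 42.6262 77.049 ]
base [203.  18.] [ 0.6865  0.1084 47.0231 37.0111 82.8697]
base [42. 23.] [ 0.6873  0.2937 35.8011 56.6992 49.821 ]
1.7 [ 0.4962 -0.0102  0.2697] 1.0 [ 0.5 -0.1  1.2]
[-8.57 28.5  -0.  ] [ 0.   0.1 -0.1]
```

{"name": "play_rows", "arguments": {
  "deltas": [
    {"linear":[-1.4,4.8,0],"angular":[0,0,0],"grip":1},
    {"linear":[-2.8,9.6,0],"angular":[0,0,0],"grip":1},
    {"linear":[-4.2,14.4,0],"angular":[0,0,0],"grip":1},
    {"linear":[-5.6,19.2,0],"angular":[0,0,0],"grip":1},
    {"linear":[-7,24,0],"angular":[0,0,0],"grip":1},
    {"linear":[-8.5,28.5,0],"angular":[0,0,0],"grip":1},
    {"linear":[-8.5,28.5,0],"angular":[0,0,0],"grip":1},
    {"linear":[-8.5,28.5,0],"angular":[0,0,0],"grip":1},
    {"linear":[-8.5,28.5,0],"angular":[0,0,0],"grip":1},
    {"linear":[-8.5,28.5,0],"angular":[0,0,0],"grip":1}
  ]
}}

```text
t: 2.95
tcp_pos: [0.412, -0.2928, 0.2703]
eef_rot: [3.141, 0.003, 0.0]
ft_force: [-0.8, -0.2, -0.3]
gripper_width: 0.999
finger_force: 0.0
```

```bash
cat > tray.py <<'E'
import sys
from look import *
c,s=look("tray_"+sys.argv[1]);np.save("tray_"+sys.argv[1],(c,s),allow_pickle=True);print(s["tcp_pos"].round(4),s["eef_rot"].round(4),s["gripper_width"])
q=max(blobs(c["image"],sys.argv[1],1000,90000,90,40),key=cv2.contourArea)
r=rect(ray(c,q[:,0],.014,s));print(r,rect(ray(c,cv2.convexHull(q)[:,0],.014,s)))
a=(r[4]+45)%90-45;A=np.radians(a);u=np.array([np.cos(A),np.sin(A)]);v=np.array([-u[1],u[0]])
for n,i,j in [("sq",1,1),("sq",-1,-1),("rd",1,-1),("rd",-1,1)]: print(n,(r[:2]+.032*(i*u+j*v)).round(4),"yaw",a)
E
python3 tray.py g; python3 go.py .41 .295 .27 0
```

```text
[ 0.4119 -0.293   0.2702] [3.1413e+00 2.1000e-03 1.0000e-04] 0.9965877726836981
[  0.4885  -0.2967 136.3836 135.9726  88.1107] [  0.4885  -0.2967 136.3836 135.9646  88.1107]
sq [ 0.5215 -0.2658] yaw -1.8892999999999915
sq [ 0.4555 -0.3276] yaw -1.8892999999999915
rd [ 0.5194 -0.3297] yaw -1.8892999999999915
rd [ 0.4576 -0.2637] yaw -1.8892999999999915
3.1 [ 0.4119 -0.2932  0.2702] 0.998 [ 0.1 -0.4  0.1]
[ -0.13 -58.82   0.  ] [ 0.  -0.   0.1]
```

{"name": "play_rows", "arguments": {
  "deltas": [
    {"linear":[0,-6,0],"angular":[0,0,0],"grip":1},
    {"linear":[0,-12,0],"angular":[0,0,0],"grip":1},
    {"linear":[2,-18,0],"angular":[0,0,0],"grip":1},
    {"linear":[3,-24,0],"angular":[0,0,0],"grip":1},
    {"linear":[3,-30,0],"angular":[0,0,0],"grip":1},
    {"linear":[3,-36,0],"angular":[0,0,0],"grip":1},
    {"linear":[2,-42,0],"angular":[0,0,0],"grip":1},
    {"linear":[0,-48,0],"angular":[0,0,0],"grip":1},
    {"linear":[0,-54,0],"angular":[0,0,0],"grip":1},
    {"linear":[0,-58.8,0],"angular":[0,0,0],"grip":1}
  ]
}}

```text
t: 4.35
tcp_pos: [0.4108, 0.297, 0.2708]
eef_rot: [3.141, 0.003, 0.004]
ft_force: [0.6, -0.7, 0.2]
gripper_width: 1.003
finger_force: 0.0
```

```bash
python3 tray.py r; python3 go.py .4461 .1088 .1 0 .4461 .1088 .021 0
```

```text
[0.4093 0.3005 0.2704] [-3.1365e+00 -1.5200e-02  2.4000e-03] 1.0005211453768164
[  0.481    0.2931 136.1262 136.3538  10.5025] [  0.481    0.2931 136.1262 136.3538  10.5025]
sq [0.5066 0.3304] yaw 10.502499999999998
sq [0.4554 0.2558] yaw 10.502499999999998
rd [0.5183 0.2675] yaw 10.502499999999998
rd [0.4437 0.3187] yaw 10.502499999999998
4.5 [0.4102 0.2973 0.27  ] 1.002 [-0.9  0.1 -0.2]
[ 3.49 18.91 16.96] [-0.1  0.1  0.4]
[ 3.51 18.92 24.86] [-0.1  0.1  0.4]
```

{"name": "play_rows", "arguments": {
  "deltas": [
    {"linear":[0.7,4.5,2],"angular":[0,0,0],"grip":0.5},
    {"linear":[1.5,9,6],"angular":[0,0,0],"grip":0},
    {"linear":[2.5,13.5,10],"angular":[0,0,0],"grip":0},
    {"linear":[3.3,17,14],"angular":[0,0,0],"grip":0},
    {"linear":[3.5,18.9,17],"angular":[0,0,0],"grip":0},
    {"linear":[3.5,18.9,17],"angular":[0,0,0],"grip":0},
    {"linear":[3.5,18.9,17],"angular":[0,0,0],"grip":0},
    {"linear":[3.5,18.9,17],"angular":[0,0,0],"grip":0},
    {"linear":[3.5,18.9,17],"angular":[0,0,0],"grip":0},
    {"linear":[3.5,18.9,17],"angular":[0,0,0],"grip":0}
  ]
}}

```text
t: 5.75
tcp_pos: [0.4469, 0.1058, 0.1006]
eef_rot: [3.141, 0.001, 0.001]
ft_force: [-0.1, -0.2, 0.7]
gripper_width: 0.495
finger_force: 0.0
```

```bash
cat > pre.py <<'E'
# hover check: python3 pre.py yaw [picname] -> deltas to the grasp at the tag nearest to the TCP
import sys
from look import *
from go import delta
yaw=float(sys.argv[1]); c,s=look(sys.argv[2] if len(sys.argv)>2 else None)
best=[]
for col in "gr":
    for q in blobs(c["image"],col,60,30000):
        p=ray(c,cen(q),.036,s)[0,:2]; a=rect(ray(c,q[:,0],.036,s))
        best.append((np.hypot(*(p-s["tcp_pos"][:2])),col,p.round(4),a))
best.sort(key=lambda b:b[0])
for b in best[:3]: print(*b)
p=best[0][2]; print("tcp",s["tcp_pos"].round(4),"w",round(s["gripper_width"],3),"t",s["t"])
print("grasp",*delta(s,*p,.017,yaw))
E
python3 pre.py 0 pre1
```

```text
0.0040777005708721534 r [0.4462 0.1096] [4.45800e-01 1.09800e-01 2.08484e+01 1.83818e+01 4.90000e-03]
0.06803330155675893 g [0.4395 0.0379] [4.39400e-01 3.77000e-02 2.06793e+01 2.00595e+01 8.01012e+01]
0.07534949299836528 r [0.5219 0.1003] [ 0.5217  0.1003 19.1912 19.1292 77.3568]
tcp [0.4467 0.1056 0.1003] w 0.5 t 5.85
grasp [-0.05 -0.41  8.33] [ 0. -0.  0.]
```

View pics/pre1.png

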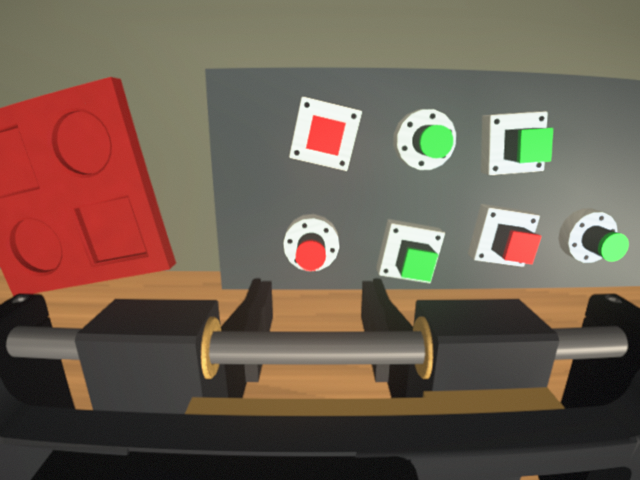

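Enlarged wrist view: a white (not pink) round base with a red tag at (310,250) sits between the open fingers.

{"name": "play_rows", "arguments": {
  "deltas": [
    {"linear":[0,-0.4,4],"angular":[0,0,0],"grip":0},
    {"linear":[0,-0.4,8.3],"angular":[0,0,0],"grip":0},
    {"linear":[0,-0.4,8.3],"angular":[0,0,0],"grip":0},
    {"linear":[0,-0.4,8.3],"angular":[0,0,0],"grip":-1},
    {"linear":[0,-0.4,8.3],"angular":[0,0,0],"grip":-1},
    {"linear":[0,-0.4,8.3],"angular":[0,0,0],"grip":-1},
    {"linear":[0,-0.4,8.3],"angular":[0,0,0],"grip":-1},
    {"linear":[0,-0.4,6],"angular":[0,0,0],"grip":-1},
    {"linear":[0,-0.4,2],"angular":[0,0,0],"grip":-1},
    {"linear":[0,-0.4,0],"angular":[0,0,0],"grip":-1}
  ],
  "grip_force": 25
}}

```text
t: 7.15
tcp_pos: [0.4473, 0.1096, 0.1019]
eef_rot: [3.141, 0.0, 0.004]
ft_force: [0.5, -0.5, -2.1]
gripper_width: 0.219
finger_force: 25.0
```

```bash
python3 pre.py 0; python3 go.py .4437 .3187 .08 0 .4437 .3187 .024 0
```

```text
0.046378590729991905 r [0.4019 0.1094] [ 0.4027  0.1096 26.5794 31.6687  1.1159]
0.07236800103779144 g [0.4395 0.0377] [4.39400e-01 3.76000e-02 2.11272e+01 2.01172e+01 7.99988e+01]
0.07410523109556084 r [0.5218 0.1003] [ 0.5217  0.1003 19.192  19.1192 76.8366]
tcp [0.4483 0.1095 0.1021] w 0.22 t 7.25
grasp [-4.68  0.01  8.49] [ 0.1 -0.3 -0. ]
7.3 [0.4472 0.1092 0.1006] 0.222 [-0.1 -0.8 -1.8]
[ -0.36 -20.95   2.04] [ 0.1 -0.1 -0. ]
[ -0.37 -20.96   7.64] [ 0.1 -0.1 -0. ]
```

{"name": "play_rows", "arguments": {
  "deltas": [
    {"linear":[0,-4.2,0],"angular":[0,0,0],"grip":-1},
    {"linear":[0,-8.4,0],"angular":[0,0,0],"grip":-1},
    {"linear":[0,-12.6,0],"angular":[0,0,0],"grip":-1},
    {"linear":[0,-16.8,0],"angular":[0,0,0],"grip":-1},
    {"linear":[-0.3,-20.5,0.5],"angular":[0,0,0],"grip":-1},
    {"linear":[-0.4,-20.9,2],"angular":[0,0,0],"grip":-1},
    {"linear":[-0.4,-20.9,2],"angular":[0,0,0],"grip":-1},
    {"linear":[-0.4,-20.9,2],"angular":[0,0,0],"grip":-1},
    {"linear":[-0.4,-20.9,2],"angular":[0,0,0],"grip":-1},
    {"linear":[-0.4,-20.9,2],"angular":[0,0,0],"grip":-1}
  ]
}}

```text
t: 8.55
tcp_pos: [0.4433, 0.3177, 0.0805]
eef_rot: [3.141, -0.002, 0.002]
ft_force: [0.5, -0.2, -1.8]
gripper_width: 0.22
finger_force: 25.0
```

```bash
cat > hold.py <<'E'
# hover over a nest: python3 hold.py x y yaw [pic] -> held tag offset, deltas that put the tag on x,y at seat height
import sys
from look import *
from go import delta,rot
x,y,yaw=map(float,sys.argv[1:4]); c,s=look(sys.argv[4] if len(sys.argv)>4 else None)
zt=s["tcp_pos"][2]+.019; o=[]
for col in "gr":
    for q in blobs(c["image"],col,300,30000):
        p=ray(c,cen(q),zt,s)[0]; d=np.hypot(*(p-s["tcp_pos"])[:2])
        o.append((d,col,p,rect(ray(c,q[:,0],zt,s))))
d,col,p,r=min(o,key=lambda v:v[0]); R=Ro.from_rotvec(s["eef_rot"]); off=R.inv().apply(p-s["tcp_pos"])
print("held",col,"offset in tool mm",(off*1000).round(1),r,"tcp",s["tcp_pos"].round(4),"t",s["t"])
if d>.008: off=np.zeros(3)
t=np.array([x,y,0])-rot(yaw).apply([off[0],off[1],0])
print("seat",*delta(s,t[0],t[1],.024,yaw),"uncorrected",*delta(s,x,y,.024,yaw))
E
python3 hold.py .4437 .3187 0 hold1
```

```text
held r offset in tool mm [  1.3   0.1 -19. ] [ 0.4449  0.3181 17.2488 19.8497  1.1035] tcp [0.4431 0.318  0.0804] t 8.65
seat [-0.07 -0.08  5.64] [ 0. -0. -0.] uncorrected [ 0.06 -0.07  5.64] [ 0. -0. -0.]
```

View pics/hold1.png

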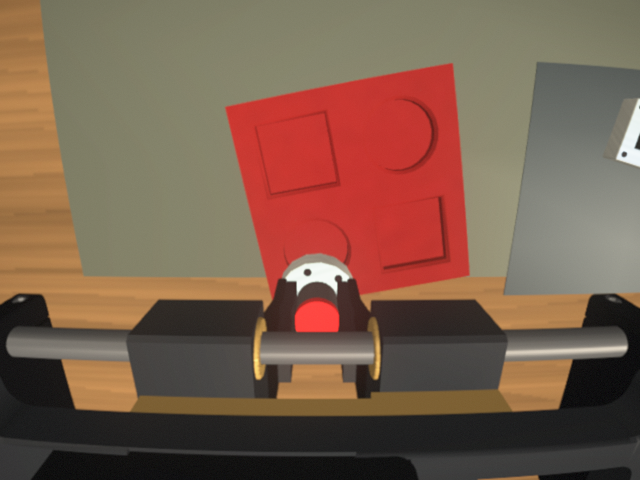

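The held red round shows at (317,315), and its target round nest is partly hidden at (315,250).

{"name": "play_rows", "arguments": {
  "deltas": [
    {"linear":[0,-0.1,2],"angular":[0,0,0],"grip":-1},
    {"linear":[0,-0.1,4],"angular":[0,0,0],"grip":-1},
    {"linear":[0,-0.1,4.5],"angular":[0,0,0],"grip":-1},
    {"linear":[0,-0.1,5],"angular":[0,0,0],"grip":-1},
    {"linear":[0,-0.1,5.3],"angular":[0,0,0],"grip":-1},
    {"linear":[0,-0.1,5.7],"angular":[0,0,0],"grip":-1},
    {"linear":[0,-0.1,5.7],"angular":[0,0,0],"grip":-1},
    {"linear":[0,-0.1,5.7],"angular":[0,0,0],"grip":-1},
    {"linear":[0,-0.1,5.7],"angular":[0,0,0],"grip":-1},
    {"linear":[0,-0.1,5.7],"angular":[0,0,0],"grip":-1}
  ]
}}

```text
t: 9.95
tcp_pos: [0.4472, 0.3192, 0.0261]
eef_rot: [3.141, -0.002, 0.012]
ft_force: [2.7, -4.6, 14.3]
gripper_width: 0.224
finger_force: 25.1
```

```bash
python3 go.py .4437 .3187 .1 0 .522 .1003 .1 -13
```

```text
9.95 [0.4472 0.3192 0.0261] 0.224 [ 2.7 -4.6 14.3]
[-0.29  0.05 -7.39] [ 0.  -0.4 -0.1]
[ 7.57 21.88 -7.32] [-0.  -0.4 12.9]
```

{"name": "play_rows", "arguments": {
  "deltas": [
    {"linear":[0.3,0,0],"angular":[0,0,0],"grip":-1},
    {"linear":[0.4,0,0],"angular":[0,0,0],"grip":-1},
    {"linear":[0.4,0,0],"angular":[0,0,0],"grip":-1},
    {"linear":[0.4,0,0.1],"angular":[0,0,0],"grip":-1},
    {"linear":[0.4,0.1,0.1],"angular":[0,0,0],"grip":-1},
    {"linear":[0.4,-0.1,0.1],"angular":[0,0,0],"grip":-1},
    {"linear":[0.4,0,0.1],"angular":[0,0,0],"grip":-1},
    {"linear":[0.4,0,0.1],"angular":[0,0,0],"grip":-1},
    {"linear":[0.4,0,0.1],"angular":[0,0,0],"grip":-1},
    {"linear":[0.4,0,0.1],"angular":[0,0,0],"grip":-1}
  ]
}}

```text
t: 11.2
tcp_pos: [0.4478, 0.3191, 0.0258]
eef_rot: [3.138, -0.0, 0.004]
ft_force: [-6.8, -8.0, 28.1]
gripper_width: 0.222
finger_force: 25.3
```

```bash
python3 hold.py .4437 .3187 0
```

```text
held r offset in tool mm [  2.1  -0.1 -19. ] [ 0.4503  0.3193 19.8829 18.6502 89.8916] tcp [0.4478 0.3192 0.0258] t 11.3
seat [-0.61  0.06  0.18] [ 0.2 -0.1 -0. ] uncorrected [-0.41  0.05  0.18] [ 0.2 -0.1 -0. ]
```

{"name": "play_rows", "arguments": {
  "deltas": [
    {"linear":[-0.3,0,-0.1],"angular":[0,0,0],"grip":-1},
    {"linear":[-0.3,0,-0.1],"angular":[0,0,0],"grip":0},
    {"linear":[-0.3,0,-0.1],"angular":[0,0,0],"grip":0},
    {"linear":[-0.3,0,-0.1],"angular":[0,0,0],"grip":0},
    {"linear":[-1,0,-4],"angular":[0,0,0],"grip":0},
    {"linear":[-2,0,-8],"angular":[0,0,0],"grip":0},
    {"linear":[-2.5,0,-12],"angular":[0,0,0],"grip":0},
    {"linear":[-2.5,0,-12],"angular":[0,0,0],"grip":0},
    {"linear":[-2.5,0,-12],"angular":[0,0,0],"grip":0},
    {"linear":[-2.5,0,-12],"angular":[0,0,0],"grip":0}
  ]
}}

```text
t: 12.6
tcp_pos: [0.4209, 0.3185, 0.1405]
eef_rot: [3.14, -0.0, -0.004]
ft_force: [0.4, -0.6, 0.4]
gripper_width: 0.497
finger_force: 0.0
```

```bash
python3 tray.py r
python3 - <<'E'
from h import *
c,s=np.load("tray_r.npy",allow_pickle=True)
for q in blobs(c["image"],"r",60,3000):print(cen(q),[ray(c,cen(q),z,s)[0].round(4) for z in (.042,.050)])
h=cv2.cvtColor(c["image"],cv2.COLOR_RGB2HSV);m=((h[...,1]<60)&(h[...,2]>110)).astype(np.uint8)
for q in cv2.findContours(m,cv2.RETR_EXTERNAL,cv2.CHAIN_APPROX_NONE)[0]:
    if 300<cv2.contourArea(q)<6000: print("base",np.round(cen(q)),rect(ray(c,cv2.convexHull(q)[:,0],.02,s)))
x=c["image"][60:360,100:500,::-1];cv2.imwrite("pics/t1.png",cv2.resize(x,(800,600)))
E
```

```text
[0.421  0.3188 0.1408] [ 3.1408e+00 -1.0000e-04 -3.6000e-03] 0.5026513562366627
[  0.4809   0.2931 136.0237 136.3134  10.577 ] [  0.4809   0.2931 136.0237 136.3134  10.577 ]
sq [0.5065 0.3304] yaw 10.576999999999998
sq [0.4553 0.2558] yaw 10.576999999999998
rd [0.5182 0.2675] yaw 10.576999999999998
rd [0.4436 0.3187] yaw 10.576999999999998
(614.0864510674276, 103.45296977383215) [array([0.5211, 0.1068, 0.042 ]), array([0.5206, 0.1133, 0.05  ])]
base [316. 354.] [  0.3036   0.3183 195.0506  20.3064  89.4182]
base [590. 350.] [3.02400e-01 5.62000e-02 1.66623e+01 7.61125e+01 8.20800e-01]
base [ 42. 348.] [ 0.3043  0.5801 20.056  73.2025  0.2225]
base [317. 202.] [ 0.4425  0.3186 39.1741 39.0724 45.2092]
```

View pics/t1.png

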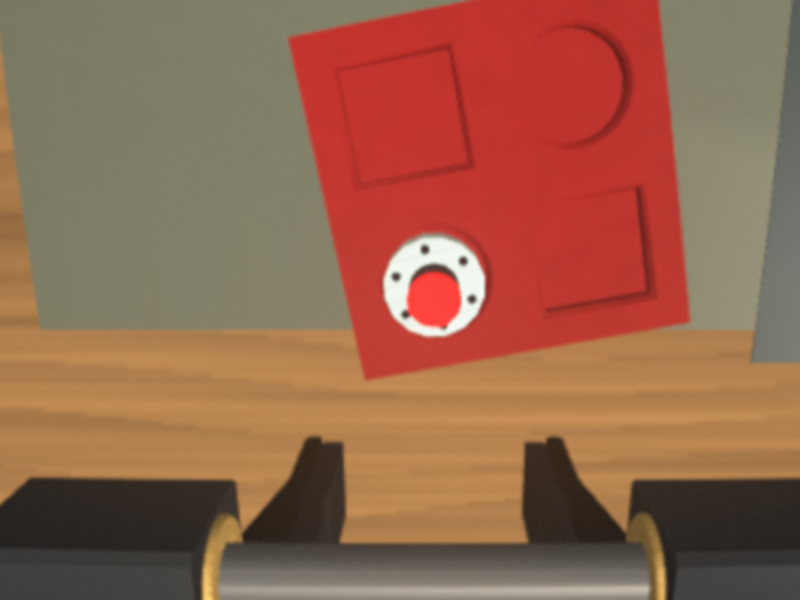

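The red round sits flat and centred in its round nest at (434,288) in the crop (base 39 mm wide in the plane at z=20 mm, so it is down in the nest). Next is the red square.

{"name": "play_rows", "arguments": {
  "deltas": [
    {"linear":[2,4.5,0.5],"angular":[0,0,3],"grip":0},
    {"linear":[4,9,1],"angular":[0,0,6],"grip":0},
    {"linear":[6,13.5,2],"angular":[0,0,9],"grip":0},
    {"linear":[8,18,3],"angular":[0,0,12],"grip":0},
    {"linear":[10.1,21.9,4],"angular":[0,0,13],"grip":0},
    {"linear":[10.1,21.9,4.1],"angular":[0,0,13],"grip":0},
    {"linear":[10.1,21.9,4.1],"angular":[0,0,13],"grip":0},
    {"linear":[10.1,21.9,4.1],"angular":[0,0,13],"grip":0},
    {"linear":[10.1,21.9,4.1],"angular":[0,0,13],"grip":0},
    {"linear":[10.1,21.9,4.1],"angular":[0,0,13],"grip":0}
  ]
}}

```text
t: 14.0
tcp_pos: [0.5225, 0.1009, 0.1013]
eef_rot: [3.121, -0.354, 0.001]
ft_force: [0.1, -0.0, 0.5]
gripper_width: 0.498
finger_force: 0.0
```

```bash
python3 pre.py -13
```

```text
0.00043737525913175527 r [0.5226 0.1002] [ 0.5222  0.1    18.8388 21.7601 76.3895]
0.06741309703269932 g [0.5194 0.0333] [ 0.5192  0.0332 20.9798 18.6877 20.941 ]
0.13012231482078795 g [ 0.5182 -0.0294] [ 0.5181 -0.0294 21.1649 20.9479  5.8106]
tcp [0.5226 0.1006 0.1012] w 0.501 t 14.1
grasp [0.01 0.04 8.42] [ 0. -0.  0.]
```

{"name": "play_rows", "arguments": {
  "deltas": [
    {"linear":[0,0,3],"angular":[0,0,0],"grip":0},
    {"linear":[0,0,6],"angular":[0,0,0],"grip":0},
    {"linear":[0,0,8.4],"angular":[0,0,0],"grip":0},
    {"linear":[0,0,8.4],"angular":[0,0,0],"grip":0},
    {"linear":[0,0,8.4],"angular":[0,0,0],"grip":-1},
    {"linear":[0,0,8.4],"angular":[0,0,0],"grip":-1},
    {"linear":[0,0,8.4],"angular":[0,0,0],"grip":-1},
    {"linear":[0,0,7],"angular":[0,0,0],"grip":-1},
    {"linear":[0,0,4],"angular":[0,0,0],"grip":-1},
    {"linear":[0,0,1],"angular":[0,0,0],"grip":-1}
  ]
}}

```text
t: 15.4
tcp_pos: [0.5226, 0.1005, 0.0927]
eef_rot: [-3.121, 0.355, -0.0]
ft_force: [0.2, -0.4, -1.2]
gripper_width: 0.228
finger_force: 25.0
```

```bash
python3 go.py .5065 .3304 .08 10.6
```

```text
15.4 [0.5226 0.1005 0.0927] 0.228 [ 0.2 -0.4 -1.2]
[ -6.73 -22.04   1.27] [ -0.   -0.  -23.6]
```

{"name": "play_rows", "arguments": {
  "deltas": [
    {"linear":[-1.3,-4.4,0],"angular":[0,0,-5],"grip":-1},
    {"linear":[-2.6,-8.8,0],"angular":[0,0,-10],"grip":-1},
    {"linear":[-3.9,-13.2,0],"angular":[0,0,-15],"grip":-1},
    {"linear":[-5.2,-17.6,0],"angular":[0,0,-20],"grip":-1},
    {"linear":[-6.5,-21.3,0],"angular":[0,0,-23.6],"grip":-1},
    {"linear":[-6.7,-22,1.2],"angular":[0,0,-23.6],"grip":-1},
    {"linear":[-6.7,-22,1.2],"angular":[0,0,-23.6],"grip":-1},
    {"linear":[-6.7,-22,1.2],"angular":[0,0,-23.6],"grip":-1},
    {"linear":[-6.7,-22,1.2],"angular":[0,0,-23.6],"grip":-1},
    {"linear":[-6.7,-22,1.2],"angular":[0,0,-23.6],"grip":-1}
  ]
}}

```text
t: 16.65
tcp_pos: [0.5074, 0.3289, 0.0794]
eef_rot: [3.128, 0.288, 0.001]
ft_force: [0.5, -0.2, -1.0]
gripper_width: 0.227
finger_force: 25.0
```

```bash
python3 hold.py .5065 .3304 10.6
```

```text
held r offset in tool mm [  2.7   0.  -19. ] [ 0.5094  0.3298 18.2025 20.7532 10.5101] tcp [0.5071 0.3293 0.0793] t 16.75
seat [-0.32 -0.12  5.53] [ 0. -0. -0.] uncorrected [-0.04 -0.12  5.53] [ 0. -0. -0.]
```

{"name": "play_rows", "arguments": {
  "deltas": [
    {"linear":[-0.1,-0.1,1.5],"angular":[0,0,0],"grip":-1},
    {"linear":[-0.2,-0.1,3],"angular":[0,0,0],"grip":-1},
    {"linear":[-0.2,-0.1,4],"angular":[0,0,0],"grip":-1},
    {"linear":[-0.2,-0.1,4.4],"angular":[0,0,0],"grip":-1},
    {"linear":[-0.2,-0.1,4.7],"angular":[0,0,0],"grip":-1},
    {"linear":[-0.2,-0.1,5],"angular":[0,0,0],"grip":-1},
    {"linear":[-0.2,-0.1,5.2],"angular":[0,0,0],"grip":-1},
    {"linear":[-0.2,-0.1,5.4],"angular":[0,0,0],"grip":-1},
    {"linear":[-0.2,-0.1,5.5],"angular":[0,0,0],"grip":-1},
    {"linear":[-0.2,-0.1,5.5],"angular":[0,0,0],"grip":-1}
  ]
}}

```text
t: 18.05
tcp_pos: [0.5087, 0.3313, 0.0275]
eef_rot: [-3.127, -0.288, -0.012]
ft_force: [3.7, -1.6, 10.8]
gripper_width: 0.227
finger_force: 25.0
```

```bash
python3 hold.py .5065 .3304 10.6
```

```text
held r offset in tool mm [  3.5   0.  -19. ] [ 0.5118  0.3319 19.0433 20.8401 10.5261] tcp [0.5087 0.3313 0.0275] t 18.15
seat [-0.59  0.05  0.35] [-0.  -0.5 -0.1] uncorrected [-0.24  0.05  0.35] [-0.  -0.5 -0.1]
```

{"name": "play_rows", "arguments": {
  "deltas": [
    {"linear":[0.2,0,0],"angular":[0,0,0],"grip":-1},
    {"linear":[0.3,0,0],"angular":[0,0,0],"grip":-1},
    {"linear":[0.4,0,0.1],"angular":[0,0,0],"grip":-1},
    {"linear":[0.4,0.1,0.1],"angular":[0,0,0],"grip":-1},
    {"linear":[0.3,0.1,0.1],"angular":[0,0,0],"grip":-1},
    {"linear":[0.3,-0.1,0.1],"angular":[0,0,0],"grip":-1},
    {"linear":[0.2,-0.1,0.1],"angular":[0,0,0],"grip":-1},
    {"linear":[0.2,0,0.1],"angular":[0,0,0],"grip":-1},
    {"linear":[0.2,0,0.1],"angular":[0,0,0],"grip":-1},
    {"linear":[0.2,0,0.1],"angular":[0,0,0],"grip":-1}
  ]
}}

```text
t: 19.45
tcp_pos: [0.5096, 0.3316, 0.0266]
eef_rot: [-3.128, -0.289, -0.009]
ft_force: [1.0, -2.2, 13.8]
gripper_width: 0.225
finger_force: 25.0
```

```bash
python3 hold.py .5065 .3304 10.6
```

```text
held r offset in tool mm [  3.5  -0.  -19. ] [ 0.5127  0.3322 19.0628 20.8313 10.5144] tcp [0.5096 0.3315 0.0266] t 19.55
seat [-0.68  0.06  0.26] [ 0.  -0.3 -0.1] uncorrected [-0.33  0.06  0.26] [ 0.  -0.3 -0.1]
```

{"name": "play_rows", "arguments": {
  "deltas": [
    {"linear":[0,0,0],"angular":[0,0,0],"grip":-0.3},
    {"linear":[0,0,-0.1],"angular":[0,0,0],"grip":0},
    {"linear":[0,0,-0.1],"angular":[0,0,0],"grip":0},
    {"linear":[-0.5,0,-2],"angular":[0,0,0],"grip":0},
    {"linear":[-4,0,-6],"angular":[0,0,5],"grip":0},
    {"linear":[-8,0,-12],"angular":[0,0,10.6],"grip":0},
    {"linear":[-8,0,-12],"angular":[0,0,10.6],"grip":0},
    {"linear":[-8,0,-12],"angular":[0,0,10.6],"grip":0},
    {"linear":[-8,0,-12],"angular":[0,0,10.6],"grip":0},
    {"linear":[-8,0,-12],"angular":[0,0,10.6],"grip":0}
  ]
}}

```text
t: 20.85
tcp_pos: [0.4279, 0.3155, 0.1417]
eef_rot: [3.141, -0.001, -0.004]
ft_force: [-0.6, -0.7, 0.1]
gripper_width: 0.501
finger_force: 0.0
```

```bash
python3 tray.py r
cat > seated.py <<'E'
# base outlines and tags seen in a saved tray picture (base top at 20 mm, tag at 42 mm when seated)
import sys
from h import *
c,s=np.load("tray_"+sys.argv[1]+".npy",allow_pickle=True)
h=cv2.cvtColor(c["image"],cv2.COLOR_RGB2HSV);m=((h[...,1]<60)&(h[...,2]>110)).astype(np.uint8)
for q in cv2.findContours(m,cv2.RETR_EXTERNAL,cv2.CHAIN_APPROX_NONE)[0]:
    if 300<cv2.contourArea(q)<9000:
        P=ray(c,cv2.convexHull(q)[:,0],.02,s); r=rect(P)
        if r[2]<60 and r[3]<60: print("base",np.round(cen(q)),r)
k=(h[...,1]>150)&(h[...,2]>(245 if sys.argv[1]=="r" else 225))
for q in cv2.findContours(k.astype(np.uint8),cv2.RETR_EXTERNAL,cv2.CHAIN_APPROX_NONE)[0]:
    if 150<cv2.contourArea(q)<3000: print("tag",np.round(cen(q)),rect(ray(c,q[:,0],.042,s)))
E
python3 seated.py r
```

```text
[0.4278 0.3159 0.142 ] [-3.1416e+00  2.0000e-04  3.6000e-03] 0.4948604836792266
[  0.4809   0.2932 136.0882 136.2994  10.5946] [  0.4809   0.2932 136.0882 136.2994  10.5946]
sq [0.5065 0.3305] yaw 10.5946
sq [0.4553 0.2559] yaw 10.5946
rd [0.5182 0.2676] yaw 10.5946
rd [0.4436 0.3188] yaw 10.5946
base [313. 210.] [ 0.4426  0.3182 38.889  39.7259 89.9695]
base [297. 129.] [ 0.5051  0.3302 40.7517 40.5266  8.6692]
tag [313. 218.] [ 0.4425  0.3187 18.3817 18.1546 89.974 ]
tag [294. 122.] [ 0.5105  0.3309 19.3825 19.5458  8.8746]
```

View pics/tray_r.png

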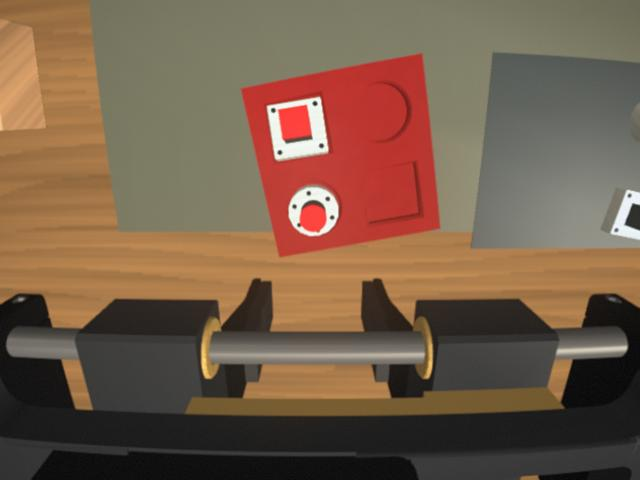

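The picture shows the red round seated. The red square at (297,129) is tilted: its tag at x=.5105 leans over its base at x=.5051, so its near edge is riding on the rim. I'll regrasp it turned 90° so the jaws square it up.

```bash
python3 -c "
from plant import *;print(get_state()['qpos'].round(2))"; python3 go.py .508 .3306 .08 -79.4 .508 .3306 .022 -79.4
```

```text
[ 0.23  0.26 -1.04  1.82  0.24  1.2  -2.45]
21.0 [0.4279 0.316  0.1423] 0.499 [-0.4  0.2 -0.3]
[ 8.03 -1.46  6.21] [ 0.1  0.1 79.4]
[ 8.04 -1.46 12.01] [ 0.1  0.1 79.4]
```

{"name": "play_rows", "arguments": {
  "deltas": [
    {"linear":[1,0,0],"angular":[0,0,10],"grip":0},
    {"linear":[2,0,0],"angular":[0,0,20],"grip":0},
    {"linear":[3,-0.5,0],"angular":[0,0,30],"grip":0},
    {"linear":[4,-0.5,0],"angular":[0,0,40],"grip":0},
    {"linear":[5,-1,1],"angular":[0,0,50],"grip":0},
    {"linear":[6,-1,2],"angular":[0,0,60],"grip":0},
    {"linear":[7,-1.5,3],"angular":[0,0,70],"grip":0},
    {"linear":[8,-1.5,4],"angular":[0,0,79.4],"grip":0},
    {"linear":[8,-1.5,4.2],"angular":[0,0,79.4],"grip":0},
    {"linear":[8,-1.5,4.2],"angular":[0,0,79.4],"grip":0}
  ]
}}

```text
t: 22.25
tcp_pos: [0.5265, 0.3221, 0.0803]
eef_rot: [2.674, -1.636, -0.096]
ft_force: [21.6, -39.3, 19.6]
gripper_width: 0.502
finger_force: 0.0
```

```bash
python3 -c "
from plant import *;print(get_state()['qpos'].round(2))"; python3 tray.py r; python3 seated.py r; python3 go.py .508 .3306 .022 -79.4
```

```text
[-1.44  0.72  1.24  1.7  -0.75  1.31 -2.69]
[0.5247 0.316  0.0753] [ 2.6598 -1.6391 -0.1001] 0.4991029942743645
[  0.4811   0.2932 136.5539 136.3234  10.5931] [  0.4811   0.2932 136.5539 136.3234  10.5931]
sq [0.5067 0.3305] yaw 10.5931
sq [0.4555 0.2559] yaw 10.5931
rd [0.5184 0.2676] yaw 10.5931
rd [0.4438 0.3188] yaw 10.5931
base [ 42. 346.] [ 0.6666  0.4621 53.1922 15.3651 25.5166]
base [414. 291.] [ 0.4494  0.3112 33.0451 33.385  63.6376]
base [332. 277.] [ 0.505   0.3299 41.8538 46.6527  8.0794]
tag [324. 302.] [ 0.5096  0.3324 21.9853 20.522   4.1597]
22.4 [0.5263 0.3146 0.0777] 0.499 [-0.2 -1.1  0.5]
[-1.99  0.68  5.71] [ 2.9  2.3 16. ]
```

The last turn went the wrong way and ran joints 3 and 7 to their limits. The comfortable yaw is about azimuth + 90°, so I'll unwind the other way, higher up.

{"name": "play_rows", "arguments": {
  "deltas": [
    {"linear":[-0.5,0,-4],"angular":[0,0,-6],"grip":0},
    {"linear":[-1,0,-8],"angular":[0,0,-14],"grip":0},
    {"linear":[-1.5,0,-12],"angular":[0,0,-24],"grip":0},
    {"linear":[-2,0,-12],"angular":[0,0,-34],"grip":0},
    {"linear":[-2,0,-12],"angular":[0,0,-44],"grip":0},
    {"linear":[-2,0,-12],"angular":[0,0,-54],"grip":0},
    {"linear":[-2,0,-12],"angular":[0,0,-64],"grip":0},
    {"linear":[-2,0,-12],"angular":[0,0,-74],"grip":0},
    {"linear":[-2,0,-12],"angular":[0,0,-84],"grip":0},
    {"linear":[-2,0,-12],"angular":[0,0,-94],"grip":0}
  ]
}}

```text
t: 23.65
tcp_pos: [0.5273, 0.3277, 0.2032]
eef_rot: [-2.988, -0.821, 0.07]
ft_force: [0.7, -0.9, -0.8]
gripper_width: 0.499
finger_force: 0.0
```

```bash
python3 -c "
from plant import *;s=get_state();print(s['qpos'].round(2),s['eef_rot'])"; python3 go.py .508 .3306 .15 100.6
```

```text
[-1.3   0.41  0.96  1.55 -0.39  1.4  -1.33] [-2.98751211 -0.82137973  0.0698813 ]
23.65 [0.5273 0.3277 0.2032] 0.499 [ 0.7 -0.9 -0.8]
[-1.34 -0.95  5.42] [ -3.8  -0.2 -69.8]
```

{"name": "play_rows", "arguments": {
  "deltas": [
    {"linear":[-0.2,-0.1,0.5],"angular":[-0.5,0,-10],"grip":0},
    {"linear":[-0.4,-0.3,1],"angular":[-1,0,-20],"grip":0},
    {"linear":[-0.6,-0.5,2],"angular":[-2,0,-30],"grip":0},
    {"linear":[-0.8,-0.7,3],"angular":[-3,0,-40],"grip":0},
    {"linear":[-1,-0.9,4],"angular":[-3.5,0,-50],"grip":0},
    {"linear":[-1.3,-0.9,5.4],"angular":[-3.8,-0.2,-60],"grip":0},
    {"linear":[-1.3,-0.9,5.4],"angular":[-3.8,-0.2,-69.8],"grip":0},
    {"linear":[-1.3,-0.9,5.4],"angular":[-3.8,-0.2,-69.8],"grip":0},
    {"linear":[-1.3,-0.9,5.4],"angular":[-3.8,-0.2,-69.8],"grip":0},
    {"linear":[-1.3,-0.9,5.4],"angular":[-3.8,-0.2,-69.8],"grip":0}
  ]
}}

```text
t: 24.9
tcp_pos: [0.5076, 0.3316, 0.1487]
eef_rot: [-2.015, -2.41, 0.003]
ft_force: [-0.4, -0.8, -0.1]
gripper_width: 0.499
finger_force: 0.0
```

```bash
python3 -c "
from plant import *;print(get_state()['qpos'].round(2))"; python3 tray.py r; python3 seated.py r; python3 go.py .5075 .3306 .022 100.6 .5065 .3304 .024 100.6
```

```text
[-1.22  0.33  0.73  1.68 -0.23  1.22 -0.26]
[0.5073 0.3318 0.1483] [-2.0132 -2.4113  0.0036] 0.5011053216160399
[  0.4809   0.2934 136.3294 138.6127  10.4502] [  0.4809   0.2934 136.3294 138.6127  10.4502]
sq [0.5066 0.3307] yaw 10.450200000000002
sq [0.4552 0.2561] yaw 10.450200000000002
rd [0.5182 0.2677] yaw 10.450200000000002
rd [0.4436 0.3191] yaw 10.450200000000002
base [314. 228.] [ 0.5053  0.3298 40.4491 41.8423 10.2929]
base [241. 223.] [ 0.4435  0.3206 40.4179 39.4321 59.1423]
tag [321. 238.] [ 0.511   0.3299 19.0576 19.2258 10.3119]
tag [230. 236.] [ 0.4422  0.3187 17.8209 18.7465  6.7962]
25.05 [0.5072 0.3318 0.1482] 0.499 [-1.5 -0.  -0.2]
[-0.11  0.03 12.62] [-0.1  0.1 -0.3]
[-0.11 -0.07 12.42] [-0.1  0.1 -0.3]
```

{"name": "play_rows", "arguments": {
  "deltas": [
    {"linear":[-0.1,0,4],"angular":[0,0,0],"grip":0},
    {"linear":[-0.1,0,8],"angular":[0,0,0],"grip":0},
    {"linear":[-0.1,0,10.5],"angular":[0,0,0],"grip":0},
    {"linear":[-0.1,0,11.7],"angular":[0,0,0],"grip":0},
    {"linear":[-0.1,0,11.7],"angular":[0,0,0],"grip":0},
    {"linear":[-0.1,0,11.7],"angular":[0,0,0],"grip":-1},
    {"linear":[-0.1,0,11.7],"angular":[0,0,0],"grip":-1},
    {"linear":[-0.1,0,11.7],"angular":[0,0,0],"grip":-1},
    {"linear":[-0.1,0,11.7],"angular":[0,0,0],"grip":-1},
    {"linear":[-0.1,0,11.7],"angular":[0,0,0],"grip":-1}
  ],
  "grip_force": 45
}}

```text
t: 26.3
tcp_pos: [0.5077, 0.3311, 0.0321]
eef_rot: [-2.012, -2.412, 0.001]
ft_force: [0.7, -0.2, 5.8]
gripper_width: 0.244
finger_force: 43.7
```

```bash
python3 hold.py .5066 .3306 100.6
```

```text
held r offset in tool mm [  3.8   0.7 -19. ] [ 0.507   0.335  20.4266 21.0601 10.3277] tcp [0.5077 0.3311 0.0321] t 26.4
seat [-0.42 -0.19  0.81] [-0.1  0.  -0.3] uncorrected [-0.03 -0.12  0.81] [-0.1  0.  -0.3]
```

{"name": "play_rows", "arguments": {
  "deltas": [
    {"linear":[0,0.1,0],"angular":[0,0,0],"grip":-1},
    {"linear":[0,0.2,0.1],"angular":[0,0,0],"grip":-1},
    {"linear":[0,0.3,0.2],"angular":[0,0,0],"grip":-1},
    {"linear":[0,0.3,0.3],"angular":[0,0,0],"grip":-1},
    {"linear":[0.1,0.2,0.3],"angular":[0,0,0],"grip":-1},
    {"linear":[-0.1,0.2,0.3],"angular":[0,0,0],"grip":-1},
    {"linear":[0,0.1,0.4],"angular":[0,0,0],"grip":-1},
    {"linear":[0,0.1,0.4],"angular":[0,0,0],"grip":-1},
    {"linear":[0,0.1,0.4],"angular":[0,0,0],"grip":-1},
    {"linear":[0,0.1,0.4],"angular":[0,0,0],"grip":-1}
  ]
}}

```text
t: 27.7
tcp_pos: [0.5082, 0.3313, 0.0316]
eef_rot: [-2.01, -2.41, 0.003]
ft_force: [-9.4, -4.7, 30.2]
gripper_width: 0.24
finger_force: 45.6
```

```bash
python3 hold.py .5066 .3306 100.6
```

```text
held r offset in tool mm [  3.8   0.8 -19. ] [ 0.5075  0.3352 20.4355 21.0369 10.421 ] tcp [0.5082 0.3313 0.0316] t 27.8
seat [-0.43 -0.24  0.76] [-0.2 -0.1 -0.3] uncorrected [-0.05 -0.17  0.76] [-0.2 -0.1 -0.3]
```

{"name": "play_rows", "arguments": {
  "deltas": [
    {"linear":[0,0,-1],"angular":[0,0,0],"grip":-1},
    {"linear":[0,0,-3],"angular":[0,0,0],"grip":-1},
    {"linear":[0,0,-5],"angular":[0,0,0],"grip":-1},
    {"linear":[0,0,-5],"angular":[0,0,0],"grip":-1},
    {"linear":[0,0,-5],"angular":[0,0,0],"grip":-1},
    {"linear":[0,0,-5],"angular":[0,0,0],"grip":-1},
    {"linear":[0,0,-5],"angular":[0,0,0],"grip":-1},
    {"linear":[0,0,-5],"angular":[0,0,0],"grip":-1},
    {"linear":[0,0,-5],"angular":[0,0,0],"grip":-1},
    {"linear":[0,0,-5],"angular":[0,0,0],"grip":-1}
  ]
}}

```text
t: 29.1
tcp_pos: [0.5081, 0.3308, 0.0771]
eef_rot: [-2.012, -2.412, 0.004]
ft_force: [0.2, 0.9, -1.6]
gripper_width: 0.239
finger_force: 42.7
```

```bash
python3 hold.py .5066 .3306 100.6; python3 tray.py r
python3 - <<'E'
from plant import *; import cv2
c=capture("side");cv2.imwrite("pics/s1.png",cv2.resize(c["image"][300:460,180:400,::-1],(660,480)))
cv2.imwrite("pics/comb.png",cv2.hconcat([cv2.imread("pics/tray_r.png")[130:400,150:470],cv2.resize(c["image"][290:425,200:360,::-1],(320,270))]))
E
```

```text
held r offset in tool mm [  3.9   0.7 -19. ] [ 0.5074  0.3348 20.4275 21.0709 10.3767] tcp [0.5081 0.3309 0.0771] t 29.2
seat [-0.38 -0.21  5.31] [-0.1  0.1 -0.3] uncorrected [ 0.   -0.14  5.31] [-0.1  0.1 -0.3]
[0.5081 0.3309 0.0772] [-2.012  -2.4119  0.004 ] 0.2389131493381305
[  0.4772   0.3151 142.3854  95.8045  10.3243] [  0.4772   0.3151 142.3854  95.8045  10.3243]
sq [0.5029 0.3523] yaw 10.324300000000001
sq [0.4515 0.2779] yaw 10.324300000000001
rd [0.5144 0.2894] yaw 10.324300000000001
rd [0.44   0.3408] yaw 10.324300000000001
```

View pics/comb.png

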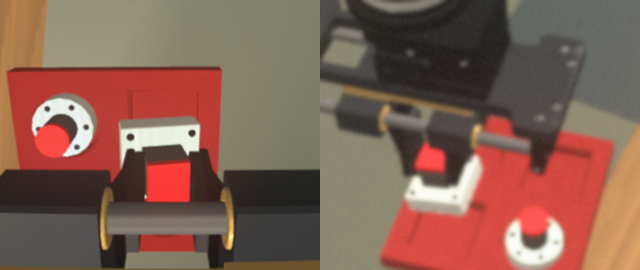

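The held square is pivoted a few degrees in the jaws. I'll set it down on the open bench so it falls flat, then regrasp it low.

{"name": "play_rows", "arguments": {
  "deltas": [
    {"linear":[-4.5,1.5,-1.5],"angular":[0,0,0],"grip":-1},
    {"linear":[-9,3,-1.5],"angular":[0,0,0],"grip":-1},
    {"linear":[-14.2,4.7,-1],"angular":[0,0,0],"grip":-1},
    {"linear":[-14.2,4.7,2],"angular":[0,0,0],"grip":-1},
    {"linear":[-14.2,4.7,4],"angular":[0,0,0],"grip":-1},
    {"linear":[-14.2,4.7,5],"angular":[0,0,0],"grip":-1},
    {"linear":[-14.2,4.7,5],"angular":[0,0,0],"grip":-1},
    {"linear":[-14.2,4.7,5],"angular":[0,0,0],"grip":0},
    {"linear":[-14.2,4.7,5],"angular":[0,0,0],"grip":0},
    {"linear":[-14.2,4.7,-2.5],"angular":[0,0,0],"grip":0}
  ]
}}

```text
t: 30.7
tcp_pos: [0.5764, 0.1992, 0.0865]
eef_rot: [-2.009, -2.41, 0.017]
ft_force: [0.6, 1.5, -0.0]
gripper_width: 0.464
finger_force: 0.0
```

```bash
python3 pre.py 100
```

```text
0.006767324942942321 r [0.578  0.1997] [ 0.5781  0.1994 18.8432 20.5425 10.132 ]
tcp [0.5848 0.2006 0.0965] w 0.485 t 30.8
grasp [ 0.02 -0.75  7.95] [ 0.5 -0.1  0.3]
```

```bash
python3 pre.py 100 >/dev/null; python3 pre.py 100
```

```text
0.0007671812346463398 r [0.5782 0.1996] [ 0.5782  0.1994 18.9464 21.3181 10.4339]
tcp [0.579  0.1995 0.0886] w 0.499 t 31.1
grasp [ 0.03 -0.04  7.16] [-0.2  0.1  0.3]
```

{"name": "play_rows", "arguments": {
  "deltas": [
    {"linear":[0,-0.1,3],"angular":[0,0,0],"grip":0},
    {"linear":[0,-0.1,6],"angular":[0,0,0],"grip":0},
    {"linear":[0,-0.1,7.1],"angular":[0,0,0],"grip":0},
    {"linear":[0,-0.1,7.1],"angular":[0,0,0],"grip":0},
    {"linear":[0,-0.1,7.1],"angular":[0,0,0],"grip":-1},
    {"linear":[0,-0.1,7.1],"angular":[0,0,0],"grip":-1},
    {"linear":[0,-0.1,7.1],"angular":[0,0,0],"grip":-1},
    {"linear":[0,-0.1,7.1],"angular":[0,0,0],"grip":-1},
    {"linear":[0,-0.1,7.1],"angular":[0,0,0],"grip":-1},
    {"linear":[0,-0.1,7.1],"angular":[0,0,0],"grip":-1}
  ],
  "grip_force": 45
}}

```text
t: 32.4
tcp_pos: [0.5791, 0.1995, 0.0194]
eef_rot: [-2.012, -2.412, 0.003]
ft_force: [-0.7, -0.3, 5.9]
gripper_width: 0.224
finger_force: 45.0
```

```bash
python3 hold.py .5066 .3306 100.6; python3 go.py .5066 .3306 .06 100.6 .5066 .3306 .032 100.6 .5066 .3306 .024 100.6
```

```text
held r offset in tool mm [  3.3  -0.2 -19. ] [ 0.5784  0.2025 20.2847 19.1847 10.3791] tcp [0.5791 0.1996 0.0194] t 32.5
seat [13.86 -4.76 -0.46] [-0.1  0.  -0.3] uncorrected [14.19 -4.78 -0.46] [-0.1  0.  -0.3]
32.55 [0.5791 0.1996 0.0193] 0.224 [-0.9 -0.3  5.6]
[14.19 -4.79 -4.07] [-0.1  0.  -0.3]
[14.19 -4.78 -1.27] [-0.1  0.  -0.3]
[14.19 -4.78 -0.47] [-0.1  0.  -0.3]
```

{"name": "play_rows", "arguments": {
  "deltas": [
    {"linear":[0,0,-5],"angular":[0,0,0],"grip":-1},
    {"linear":[4.5,-1.5,-5.5],"angular":[0,0,0],"grip":-1},
    {"linear":[9,-3,-5.5],"angular":[0,0,0],"grip":-1},
    {"linear":[13,-4.4,-5.5],"angular":[0,0,-0.3],"grip":-1},
    {"linear":[14.2,-4.8,-5],"angular":[0,0,-0.3],"grip":-1},
    {"linear":[14.2,-4.8,-4],"angular":[0,0,-0.3],"grip":-1},
    {"linear":[14.2,-4.8,-4],"angular":[0,0,-0.3],"grip":-1},
    {"linear":[14.2,-4.8,-3],"angular":[0,0,-0.3],"grip":-1},
    {"linear":[14.2,-4.8,-2],"angular":[0,0,-0.3],"grip":-1},
    {"linear":[14.2,-4.8,-2],"angular":[0,0,-0.3],"grip":-1}
  ]
}}

```text
t: 33.8
tcp_pos: [0.5055, 0.3295, 0.0374]
eef_rot: [-2.007, -2.416, 0.008]
ft_force: [0.1, -0.3, -1.2]
gripper_width: 0.228
finger_force: 45.0
```

```bash
python3 hold.py .5066 .3306 100.6
```

```text
held r offset in tool mm [  3.3  -0.2 -19. ] [ 0.5055  0.3332 20.2944 19.1953 10.6807] tcp [0.5062 0.3302 0.0385] t 33.9
seat [-0.29  0.07  1.45] [-0.1  0.1  0. ] uncorrected [0.03 0.05 1.45] [-0.1  0.1  0. ]
```

{"name": "play_rows", "arguments": {
  "deltas": [
    {"linear":[0,0,0.2],"angular":[0,0,0],"grip":-1},
    {"linear":[0,0,0.4],"angular":[0,0,0],"grip":-1},
    {"linear":[0,0,0.6],"angular":[0,0,0],"grip":-1},
    {"linear":[0,0,0.8],"angular":[0,0,0],"grip":-1},
    {"linear":[0,0,1],"angular":[0,0,0],"grip":-1},
    {"linear":[0,0,1.2],"angular":[0,0,0],"grip":-1},
    {"linear":[0,0,1.4],"angular":[0,0,0],"grip":-1},
    {"linear":[0,0,1.4],"angular":[0,0,0],"grip":-1},
    {"linear":[0,0,1.4],"angular":[0,0,0],"grip":-1},
    {"linear":[0,0,1.4],"angular":[0,0,0],"grip":-1}
  ]
}}

```text
t: 35.2
tcp_pos: [0.5061, 0.3304, 0.0254]
eef_rot: [-2.005, -2.417, 0.004]
ft_force: [-2.2, -0.4, 5.5]
gripper_width: 0.224
finger_force: 45.0
```

```bash
python3 go.py .5066 .3306 .024 100.6
```

```text
35.2 [0.5061 0.3304 0.0254] 0.224 [-2.2 -0.4  5.5]
[0.01 0.06 0.14] [-0.2  0.   0. ]
```

{"name": "play_rows", "arguments": {
  "deltas": [
    {"linear":[0,0,0],"angular":[0,0,0],"grip":0},
    {"linear":[0,0,0],"angular":[0,0,0],"grip":0},
    {"linear":[0,0,-5],"angular":[0,0,0],"grip":0},
    {"linear":[-4.6,-1.6,-8],"angular":[0,0,3],"grip":0},
    {"linear":[-9.6,-3.3,-8],"angular":[0,0,6],"grip":0},
    {"linear":[-14.6,-5,-8],"angular":[0,0,9],"grip":0},
    {"linear":[-19.6,-6.8,-8],"angular":[0,0,12],"grip":0},
    {"linear":[-24.6,-8.5,-8],"angular":[0,0,15],"grip":0},
    {"linear":[-29.6,-10.2,-8],"angular":[0,0,18],"grip":0},
    {"linear":[-34.6,-12,-8],"angular":[0,0,18.6],"grip":0}
  ]
}}

```text
t: 36.45
tcp_pos: [0.4519, -0.0333, 0.1054]
eef_rot: [-2.371, -2.061, 0.002]
ft_force: [1.3, 0.2, -0.3]
gripper_width: 0.504
finger_force: 0.0
```

```bash
sed -i 's/\*p,.017,yaw/*p,.021,yaw/; s/best\[:3\]/best[:7]/' pre.py; sed -i 's/,.024,yaw/,.0255,yaw/g' hold.py
python3 pre.py 82 >/dev/null; python3 pre.py 82; python3 -c "
from plant import *;print(get_state()['qpos'].round(2))"
```

```text
0.0013056314211302932 r [ 0.451 -0.031] [ 4.51000e-01 -3.12000e-02  2.05094e+01  1.88887e+01  8.20300e+01]
0.06467955726458309 g [ 0.517  -0.0293] [ 0.5173 -0.0294 21.0118 20.4836  5.6515]
0.069927082904632 g [0.4391 0.0376] [4.38900e-01 3.74000e-02 1.94265e+01 1.97298e+01 8.11856e+01]
0.0919557615056052 g [0.518  0.0333] [5.18000e-01 3.33000e-02 1.87631e+01 1.96742e+01 5.83406e+01]
0.11115592654200457 g [ 0.3418 -0.0431] [ 3.41800e-01 -4.26000e-02  1.84077e+01  2.06846e+01  8.27788e+01]
tcp [ 0.4523 -0.031   0.1054] w 0.499 t 36.7
grasp [-0.01 -0.12  8.44] [-0.1  0.   0. ]
[-1.04 -0.05  1.04  2.09  0.05  1.08 -0.16]
```

{"name": "play_rows", "arguments": {
  "deltas": [
    {"linear":[0,-0.1,3],"angular":[0,0,0],"grip":0},
    {"linear":[0,-0.1,6],"angular":[0,0,0],"grip":0},
    {"linear":[0,-0.1,8],"angular":[0,0,0],"grip":0},
    {"linear":[0,-0.1,8.4],"angular":[0,0,0],"grip":0},
    {"linear":[0,-0.1,8.4],"angular":[0,0,0],"grip":-1},
    {"linear":[0,-0.1,8.4],"angular":[0,0,0],"grip":-1},
    {"linear":[0,-0.1,8.4],"angular":[0,0,0],"grip":-1},
    {"linear":[0,-0.1,8.4],"angular":[0,0,0],"grip":-1},
    {"linear":[0,-0.1,5],"angular":[0,0,0],"grip":-1},
    {"linear":[0,-0.1,0],"angular":[0,0,0],"grip":-1}
  ]
}}

```text
t: 38.0
tcp_pos: [0.4496, -0.032, 0.1052]
eef_rot: [-2.371, -2.061, 0.011]
ft_force: [1.0, 2.9, -0.5]
gripper_width: 0.224
finger_force: 45.0
```

```bash
python3 go.py .4552 .256 .045 100.6
```

```text
38.0 [ 0.4496 -0.032   0.1052] 0.224 [ 1.   2.9 -0.5]
[28.63 -3.43  5.88] [ -0.3   0.3 -18.6]
```

{"name": "play_rows", "arguments": {
  "deltas": [
    {"linear":[4.8,-0.5,0],"angular":[0,0,-3],"grip":-1},
    {"linear":[9.6,-1.1,0],"angular":[0,0,-6],"grip":-1},
    {"linear":[14.4,-1.7,0],"angular":[0,0,-9],"grip":-1},
    {"linear":[19.2,-2.3,0],"angular":[0,0,-12],"grip":-1},
    {"linear":[24,-2.9,0],"angular":[0,0,-15],"grip":-1},
    {"linear":[28.6,-3.5,0],"angular":[0,0,-18.6],"grip":-1},
    {"linear":[28.6,-3.5,2],"angular":[0,0,-18.6],"grip":-1},
    {"linear":[28.6,-3.5,4],"angular":[0,0,-18.6],"grip":-1},
    {"linear":[28.6,-3.5,6],"angular":[0,0,-18.6],"grip":-1},
    {"linear":[28.6,-3.5,6],"angular":[0,0,-18.6],"grip":-1}
  ]
}}

```text
t: 39.25
tcp_pos: [0.4547, 0.2554, 0.0433]
eef_rot: [-2.006, -2.416, 0.01]
ft_force: [0.4, -0.5, -0.6]
gripper_width: 0.222
finger_force: 45.0
```

```bash
python3 hold.py .4552 .256 100.6 >/dev/null;python3 hold.py .4552 .256 100.6
```

```text
held r offset in tool mm [  3.7  -0.2 -19. ] [ 0.4558  0.2602 19.9717 20.1246 10.6439] tcp [0.4566 0.2568 0.0457] t 39.5
seat [-0.42 -0.13  2.02] [-0.1  0.   0. ] uncorrected [-0.05 -0.15  2.02] [-0.1  0.   0. ]
```

{"name": "play_rows", "arguments": {
  "deltas": [
    {"linear":[-0.1,-0.1,0.3],"angular":[0,0,0],"grip":-1},
    {"linear":[-0.1,-0.15,0.6],"angular":[0,0,0],"grip":-1},
    {"linear":[-0.1,-0.15,0.9],"angular":[0,0,0],"grip":-1},
    {"linear":[-0.1,-0.15,1.2],"angular":[0,0,0],"grip":-1},
    {"linear":[-0.1,-0.15,1.5],"angular":[0,0,0],"grip":-1},
    {"linear":[-0.1,-0.15,1.8],"angular":[0,0,0],"grip":-1},
    {"linear":[-0.1,-0.15,2],"angular":[0,0,0],"grip":-1},
    {"linear":[-0.1,-0.15,2.1],"angular":[0,0,0],"grip":-1},
    {"linear":[-0.1,-0.15,2.1],"angular":[0,0,0],"grip":-1},
    {"linear":[-0.1,-0.15,2.1],"angular":[0,0,0],"grip":-1}
  ]
}}

```text
t: 40.8
tcp_pos: [0.4547, 0.2552, 0.0278]
eef_rot: [-2.004, -2.414, 0.006]
ft_force: [-13.5, -7.5, 38.5]
gripper_width: 0.226
finger_force: 45.0
```

```bash
python3 go.py .4391 .0376 .105 80.5
```

```text
40.8 [0.4547 0.2552 0.0278] 0.226 [-13.5  -7.5  38.5]
[-21.09  -5.58  -7.71] [-0.3 -0.  20.1]
```

{"name": "play_rows", "arguments": {
  "deltas": [
    {"linear":[0,0,-0.2],"angular":[0,0,0],"grip":-1},
    {"linear":[0,0,-0.2],"angular":[0,0,0],"grip":0},
    {"linear":[0,0,-0.2],"angular":[0,0,0],"grip":0},
    {"linear":[0,0,-5],"angular":[0,0,0],"grip":0},
    {"linear":[-3,0,-10],"angular":[0,0,0],"grip":0},
    {"linear":[-6.5,0,-14],"angular":[0,0,0],"grip":0},
    {"linear":[-6.5,0,-14],"angular":[0,0,0],"grip":0},
    {"linear":[-6.5,0,-14],"angular":[0,0,0],"grip":0},
    {"linear":[-6.5,0,-14],"angular":[0,0,0],"grip":0},
    {"linear":[-6.5,0,-14],"angular":[0,0,0],"grip":0}
  ]
}}

```text
t: 42.05
tcp_pos: [0.4662, 0.1919, 0.1629]
eef_rot: [-2.004, -2.419, 0.008]
ft_force: [0.7, 0.9, -0.2]
gripper_width: 0.5
finger_force: 0.0
```

```bash
sed -i 's/,.0255,yaw/,.027,yaw/g' hold.py; python3 tray.py r; python3 seated.py r; python3 go.py .4391 .0376 .105 80.5
```

```text
[0.4665 0.1917 0.1633] [-2.005  -2.4182  0.0065] 0.5022506023555176
[  0.4809   0.2932 136.3188 136.0034  10.4631] [  0.4809   0.2932 136.3188 136.0034  10.4631]
sq [0.5066 0.3305] yaw 10.463099999999997
sq [0.4552 0.2559] yaw 10.463099999999997
rd [0.5182 0.2675] yaw 10.463099999999997
rd [0.4436 0.3189] yaw 10.463099999999997
base [321. 388.] [5.01900e-01 2.21000e-02 3.99903e+01 2.64027e+01 1.07669e+01]
base [317. 145.] [ 0.4545  0.2545 39.6476 38.9404 10.6728]
base [400.  62.] [ 0.5051  0.3293 41.3024 40.0466 11.4696]
base [317.  60.] [ 0.442   0.318  39.1641 39.1222 10.6318]
tag [317. 148.] [ 0.4544  0.2546 18.1939 18.4699 10.6785]
tag [407.  57.] [ 0.5056  0.3294 19.7343 18.9107 11.6329]
tag [317.  55.] [ 0.4421  0.3182 17.7683 18.7321 10.6353]
42.2 [0.4667 0.1916 0.1634] 0.5 [ 0.5 -0.8 -0.5]
[-14.61  -5.54   5.89] [-0.2  0.2 20.2]
```

All three red housings are seated and level. Now the green square at (.439,.038).

{"name": "play_rows", "arguments": {
  "deltas": [
    {"linear":[-4,-1.5,1],"angular":[0,0,5],"grip":0},
    {"linear":[-8,-3,2],"angular":[0,0,10],"grip":0},
    {"linear":[-12,-4.5,3],"angular":[0,0,15],"grip":0},
    {"linear":[-14.6,-5.5,4.5],"angular":[0,0,20],"grip":0},
    {"linear":[-14.6,-5.5,5.9],"angular":[0,0,20.2],"grip":0},
    {"linear":[-14.6,-5.5,5.9],"angular":[0,0,20.2],"grip":0},
    {"linear":[-14.6,-5.5,5.9],"angular":[0,0,20.2],"grip":0},
    {"linear":[-14.6,-5.5,5.9],"angular":[0,0,20.2],"grip":0},
    {"linear":[-14.6,-5.5,5.9],"angular":[0,0,20.2],"grip":0},
    {"linear":[-14.6,-5.5,5.9],"angular":[0,0,20.2],"grip":0}
  ]
}}

```text
t: 43.45
tcp_pos: [0.4398, 0.038, 0.1054]
eef_rot: [-2.399, -2.029, 0.004]
ft_force: [-0.2, -0.7, -0.5]
gripper_width: 0.499
finger_force: 0.0
```

```bash
python3 pre.py 80.5
```

```text
0.0009550309943920862 g [0.4388 0.0382] [4.38500e-01 3.81000e-02 1.99578e+01 1.84423e+01 8.10236e+01]
0.07485800990348085 g [0.5057 0.0025] [5.05600e-01 2.40000e-03 1.85968e+01 2.00786e+01 2.00271e+01]
tcp [0.4397 0.0379 0.1053] w 0.499 t 43.55
grasp [ 0.03 -0.08  8.43] [-0.1  0.1 -0.1]
```

{"name": "play_rows", "arguments": {
  "deltas": [
    {"linear":[0,-0.1,3],"angular":[0,0,0],"grip":0},
    {"linear":[0,-0.1,6],"angular":[0,0,0],"grip":0},
    {"linear":[0,-0.1,8],"angular":[0,0,0],"grip":0},
    {"linear":[0,-0.1,8.4],"angular":[0,0,0],"grip":0},
    {"linear":[0,-0.1,8.4],"angular":[0,0,0],"grip":-1},
    {"linear":[0,-0.1,8.4],"angular":[0,0,0],"grip":-1},
    {"linear":[0,-0.1,8.4],"angular":[0,0,0],"grip":-1},
    {"linear":[0,-0.1,8.4],"angular":[0,0,0],"grip":-1},
    {"linear":[0,-0.1,4],"angular":[0,0,0],"grip":-1},
    {"linear":[0,-0.1,-1],"angular":[0,0,0],"grip":-1}
  ]
}}

```text
t: 44.85
tcp_pos: [0.4377, 0.0371, 0.1154]
eef_rot: [2.399, 2.026, -0.011]
ft_force: [1.0, 2.4, -1.1]
gripper_width: 0.225
finger_force: 45.0
```

```bash
python3 go.py .4555 -.3276 .115 88.1 .4555 -.3276 .045 88.1
python3 - <<'E'
from h import *
from plant import *
for n in ("scene","side"):
    c=capture(n)
    for q in blobs(c["image"],"g",20,300): print(n,np.round(cen(q)),ray(c,cen(q),.036)[0,:2].round(4))
E
```

```text
44.85 [0.4377 0.0371 0.1154] 0.225 [ 1.   2.4 -1.1]
[-35.66   7.86   0.23] [-0.2  0.3 -7.7]
[-35.61   7.88   7.23] [-0.2  0.3 -7.7]
scene [239. 251.] [ 0.4501 -0.0983]
scene [287. 247.] [ 0.5178 -0.0359]
scene [151. 238.] [ 0.2887 -0.1814]
scene [295. 230.] [0.5049 0.0037]
scene [218. 205.] [ 0.3399 -0.0421]
scene [272. 174.] [0.377  0.0848]
side [448. 263.] [ 0.3416 -0.0397]
side [352. 252.] [0.5063 0.0027]
side [355. 238.] [ 0.5177 -0.036 ]
side [400. 228.] [ 0.4517 -0.0991]
side [381. 228.] [ 0.4843 -0.0827]
```

{"name": "play_rows", "arguments": {
  "deltas": [
    {"linear":[-5,1.1,0],"angular":[0,0,-1],"grip":-1},
    {"linear":[-10.2,2.2,0],"angular":[0,0,-2],"grip":-1},
    {"linear":[-15.4,3.4,0],"angular":[0,0,-3],"grip":-1},
    {"linear":[-20.6,4.5,0],"angular":[0,0,-4],"grip":-1},
    {"linear":[-25.8,5.7,0],"angular":[0,0,-5],"grip":-1},
    {"linear":[-31,6.8,0],"angular":[0,0,-6],"grip":-1},
    {"linear":[-35.6,7.8,0],"angular":[0,0,-7.7],"grip":-1},
    {"linear":[-35.6,7.8,2],"angular":[0,0,-7.7],"grip":-1},
    {"linear":[-35.6,7.8,4.5],"angular":[0,0,-7.7],"grip":-1},
    {"linear":[-35.6,7.8,6.8],"angular":[0,0,-7.7],"grip":-1}
  ]
}}

```text
t: 46.2
tcp_pos: [0.4557, -0.3246, 0.0454]
eef_rot: [-2.255, -2.183, 0.005]
ft_force: [-0.0, 0.8, -1.6]
gripper_width: 0.224
finger_force: 45.0
```

```bash
for i in 1 2; do python3 hold.py .4555 -.3276 88.1; done;  python3 -c "
from plant import *;print(get_state()['qpos'].round(2))"
```

```text
held g offset in tool mm [  3.7  -0.2 -19. ] [ 0.4542 -0.3199 19.1275 19.7176 88.4308] tcp [ 0.4542 -0.3234  0.0442] t 46.3
seat [-0.79  0.18  1.72] [-0.5 -0.1  0.1] uncorrected [-0.42  0.16  1.72] [-0.5 -0.1  0.1]
held g offset in tool mm [  3.7  -0.2 -19. ] [ 0.4564 -0.3223 19.1568 19.7245 88.2144] tcp [ 0.4565 -0.3257  0.0479] t 46.45
seat [-0.56 -0.07  2.09] [-0.1  0.1  0.1] uncorrected [-0.19 -0.09  2.09] [-0.1  0.1  0.1]
[-0.29  0.47  1.05  1.89 -0.46  1.05  0.92]
```

{"name": "play_rows", "arguments": {
  "deltas": [
    {"linear":[-0.1,-0.1,0.3],"angular":[0,0,0],"grip":-1},
    {"linear":[-0.2,-0.1,0.6],"angular":[0,0,0],"grip":-1},
    {"linear":[-0.2,-0.1,0.9],"angular":[0,0,0],"grip":-1},
    {"linear":[-0.2,-0.1,1.2],"angular":[0,0,0],"grip":-1},
    {"linear":[-0.2,-0.1,1.5],"angular":[0,0,0],"grip":-1},
    {"linear":[-0.2,-0.1,1.8],"angular":[0,0,0],"grip":-1},
    {"linear":[-0.2,-0.1,2],"angular":[0,0,0],"grip":-1},
    {"linear":[-0.2,-0.1,2.1],"angular":[0,0,0],"grip":-1},
    {"linear":[-0.2,-0.1,2.1],"angular":[0,0,0],"grip":-1},
    {"linear":[-0.2,-0.1,2.1],"angular":[0,0,0],"grip":-1}
  ]
}}

```text
t: 47.75
tcp_pos: [0.4551, -0.3281, 0.0279]
eef_rot: [-2.257, -2.184, 0.002]
ft_force: [-3.6, 3.5, 9.6]
gripper_width: 0.22
finger_force: 45.0
```

```bash
python3 go.py .4555 -.3276 .027 88.1 .4515 -.099 .105 88.1
```

```text
47.75 [ 0.4551 -0.3281  0.0279] 0.22 [-3.6  3.5  9.6]
[0.05 0.04 0.09] [-0.1  0.   0. ]
[22.88 -1.12 -7.71] [-0.1  0.   0. ]
```

{"name": "play_rows", "arguments": {
  "deltas": [
    {"linear":[0,0,-0.1],"angular":[0,0,0],"grip":0},
    {"linear":[0,0,-0.1],"angular":[0,0,0],"grip":0},
    {"linear":[0,0,-5],"angular":[0,0,0],"grip":0},
    {"linear":[4.6,0,-7.7],"angular":[0,0,0],"grip":0},
    {"linear":[9.2,-0.5,-7.7],"angular":[0,0,0],"grip":0},
    {"linear":[13.8,-0.8,-7.7],"angular":[0,0,0],"grip":0},
    {"linear":[18.4,-1,-7.7],"angular":[0,0,0],"grip":0},
    {"linear":[22.9,-1.1,-7.7],"angular":[0,0,0],"grip":0},
    {"linear":[22.9,-1.1,-7.7],"angular":[0,0,0],"grip":0},
    {"linear":[22.9,-1.1,-7.7],"angular":[0,0,0],"grip":0}
  ]
}}

```text
t: 49.0
tcp_pos: [0.4519, -0.0993, 0.1035]
eef_rot: [2.257, 2.185, -0.004]
ft_force: [-0.2, 0.6, 0.0]
gripper_width: 0.498
finger_force: 0.0
```

```bash
for i in 1 2; do python3 pre.py 88.1|tail -n 9; done
```

```text
0.0013947871366971497 g [ 0.4509 -0.0993] [ 0.4512 -0.0997 19.6852 18.4886 87.2835]
0.09104173111619789 g [ 0.5166 -0.0365] [ 0.5168 -0.037  20.1913 20.6901 12.3512]
0.11512099887139683 g [0.5055 0.0014] [5.05400e-01 1.40000e-03 2.01108e+01 1.87030e+01 1.35105e+01]
0.12129343494867899 g [ 0.4918 -0.2149] [ 0.4913 -0.2141 11.4395 25.8385 87.2434]
0.12369647518738962 g [ 0.3417 -0.0439] [ 0.3417 -0.0441 21.0963 19.4368 29.116 ]
tcp [ 0.4518 -0.1004  0.1035] w 0.494 t 49.1
grasp [ 0.13 -0.08  8.25] [-0.1  0.1 -0.1]
0.0012193380680387915 g [ 0.4509 -0.0992] [ 0.4511 -0.0995 19.6236 18.5623 88.0105]
0.09093776688714811 g [ 0.5166 -0.0365] [ 0.5167 -0.0369 20.2378 20.6943 12.4213]
0.11499368444662918 g [0.5055 0.0015] [5.05400e-01 1.40000e-03 2.01703e+01 1.87004e+01 1.15956e+01]
0.1216187137154986 g [ 0.4921 -0.2149] [ 0.4914 -0.2138 11.436  25.576  87.2614]
0.12352903035175623 g [ 0.3417 -0.044 ] [ 0.3418 -0.0441 21.0668 19.5333 32.8946]
tcp [ 0.4517 -0.1002  0.1034] w 0.503 t 49.25
grasp [ 0.12 -0.07  8.24] [-0.1  0.1 -0.1]
```

{"name": "play_rows", "arguments": {
  "deltas": [
    {"linear":[0.1,-0.1,3],"angular":[0,0,0],"grip":0},
    {"linear":[0.1,-0.1,6],"angular":[0,0,0],"grip":0},
    {"linear":[0.1,-0.1,7.8],"angular":[0,0,0],"grip":0},
    {"linear":[0.1,-0.1,8.2],"angular":[0,0,0],"grip":0},
    {"linear":[0.1,-0.1,8.2],"angular":[0,0,0],"grip":-1},
    {"linear":[0.1,-0.1,8.2],"angular":[0,0,0],"grip":-1},
    {"linear":[0.1,-0.1,8.2],"angular":[0,0,0],"grip":-1},
    {"linear":[0.1,-0.1,8.2],"angular":[0,0,0],"grip":-1},
    {"linear":[0.1,-0.1,4],"angular":[0,0,0],"grip":-1},
    {"linear":[0.1,-0.1,-1],"angular":[0,0,0],"grip":-1}
  ]
}}

```text
t: 50.55
tcp_pos: [0.4497, -0.0981, 0.1136]
eef_rot: [-2.258, -2.184, 0.011]
ft_force: [0.5, 1.4, -0.1]
gripper_width: 0.212
finger_force: 45.0
```

```bash
python3 go.py .5194 -.3297 .115 60 .5194 -.3297 .045 60
```

```text
50.55 [ 0.4497 -0.0981  0.1136] 0.212 [ 0.5  1.4 -0.1]
[-22.92   7.74  -0.08] [-0.2  0.3 28.1]
[-22.89   7.78   6.92] [-0.2  0.3 28.1]
```

{"name": "play_rows", "arguments": {
  "deltas": [
    {"linear":[-4.8,1.6,0],"angular":[0,0,0],"grip":-1},
    {"linear":[-9.6,3.2,0],"angular":[0,0,0],"grip":-1},
    {"linear":[-14.4,4.8,0],"angular":[0,0,0],"grip":-1},
    {"linear":[-19.2,6.4,0],"angular":[0,0,0],"grip":-1},
    {"linear":[-22.9,7.7,0],"angular":[0,0,0],"grip":-1},
    {"linear":[-22.9,7.7,2],"angular":[0,0,0],"grip":-1},
    {"linear":[-22.9,7.7,4.5],"angular":[0,0,0],"grip":-1},
    {"linear":[-22.9,7.7,6.8],"angular":[0,0,0],"grip":-1},
    {"linear":[-22.9,7.7,6.8],"angular":[0,0,0],"grip":-1},
    {"linear":[-22.9,7.7,6.8],"angular":[0,0,0],"grip":-1}
  ]
}}

```text
t: 51.8
tcp_pos: [0.5206, -0.3291, 0.0462]
eef_rot: [2.257, 2.185, -0.004]
ft_force: [-0.8, 0.2, 0.3]
gripper_width: 0.215
finger_force: 45.0
```

```bash
for i in 1 2; do python3 hold.py .5194 -.3297 88.1; done
```

```text
held g offset in tool mm [  2.4  -0.3 -19. ] [ 0.5208 -0.3267 17.7394 18.7514 88.1426] tcp [ 0.521  -0.3295  0.0468] t 51.9
seat [-0.26 -0.13  1.98] [-0.   0.1  0.1] uncorrected [-0.02 -0.15  1.98] [-0.   0.1  0.1]
held g offset in tool mm [  2.4  -0.3 -19. ] [ 0.5206 -0.3266 17.7362 18.7609 88.1462] tcp [ 0.5208 -0.3294  0.0465] t 52.05
seat [-0.26 -0.11  1.95] [-0.   0.1  0. ] uncorrected [-0.03 -0.13  1.95] [-0.   0.1  0. ]
```

{"name": "play_rows", "arguments": {
  "deltas": [
    {"linear":[0,-0.1,0.3],"angular":[0,0,0],"grip":-1},
    {"linear":[0,-0.13,0.6],"angular":[0,0,0],"grip":-1},
    {"linear":[0,-0.13,0.9],"angular":[0,0,0],"grip":-1},
    {"linear":[0,-0.13,1.2],"angular":[0,0,0],"grip":-1},
    {"linear":[0,-0.13,1.4],"angular":[0,0,0],"grip":-1},
    {"linear":[0,-0.13,1.7],"angular":[0,0,0],"grip":-1},
    {"linear":[0,-0.13,1.9],"angular":[0,0,0],"grip":-1},
    {"linear":[0,-0.13,2],"angular":[0,0,0],"grip":-1},
    {"linear":[0,-0.13,2],"angular":[0,0,0],"grip":-1},
    {"linear":[0,-0.13,2],"angular":[0,0,0],"grip":-1}
  ]
}}

```text
t: 53.35
tcp_pos: [0.5192, -0.3287, 0.028]
eef_rot: [-2.256, -2.184, 0.0]
ft_force: [-4.7, 5.9, 18.7]
gripper_width: 0.215
finger_force: 45.0
```

```bash
python3 go.py .5194 -.3297 .027 88.1 .5055 .0015 .105 75
```

```text
53.35 [ 0.5192 -0.3287  0.028 ] 0.215 [-4.7  5.9 18.7]
[-0.1   0.03  0.1 ] [-0.1 -0.1  0. ]
[32.97 -2.45 -7.66] [-0.1 -0.1 13.1]
```

{"name": "play_rows", "arguments": {
  "deltas": [
    {"linear":[0,0,-0.1],"angular":[0,0,0],"grip":0},
    {"linear":[0,0,-0.1],"angular":[0,0,0],"grip":0},
    {"linear":[0,0,-5],"angular":[0,0,0],"grip":0},
    {"linear":[4.8,-0.4,-7.7],"angular":[0,0,0],"grip":0},
    {"linear":[10.4,-0.8,-7.7],"angular":[0,0,0],"grip":0},
    {"linear":[16,-1.2,-7.7],"angular":[0,0,0],"grip":0},
    {"linear":[21.6,-1.6,-7.7],"angular":[0,0,0],"grip":0},
    {"linear":[27.2,-2,-7.7],"angular":[0,0,0],"grip":0},
    {"linear":[33,-2.4,-7.7],"angular":[0,0,0],"grip":0},
    {"linear":[33,-2.4,-7.7],"angular":[0,0,0],"grip":0}
  ]
}}

```text
t: 54.6
tcp_pos: [0.5056, 0.0075, 0.1015]
eef_rot: [-2.245, -2.195, 0.003]
ft_force: [-0.5, -1.1, 0.4]
gripper_width: 0.499
finger_force: 0.0
```

```bash
for i in 1 2 3; do python3 pre.py 88.1|tail -n 2; done; python3 pre.py 88.1 | head -3
```

```text
tcp [0.5057 0.0017 0.1019] w 0.502 t 54.7
grasp [0.09 0.05 8.09] [-0.1  0.1  0.1]
tcp [ 5.058e-01 -5.000e-04  1.021e-01] w 0.505 t 54.85
grasp [0.32 0.02 8.11] [-0.1  0.1 -0.2]
tcp [ 5.058e-01 -1.000e-04  1.022e-01] w 0.497 t 55.0
grasp [0.27 0.02 8.11] [-0.1  0.1 -0.1]
0.001766714910190267 g [0.506  0.0025] [5.05900e-01 2.60000e-03 1.94731e+01 1.84371e+01 8.80771e+01]
0.03856483861180093 g [ 0.5174 -0.036 ] [ 0.5174 -0.0363 19.4877 21.4718 11.3572]
0.17107018835303325 g [ 0.3398 -0.0404] [ 0.3395 -0.0398 22.2732 10.9981 36.6289]
```

{"name": "play_rows", "arguments": {
  "deltas": [
    {"linear":[0.2,0,3],"angular":[0,0,0],"grip":0},
    {"linear":[0.2,0,6],"angular":[0,0,0],"grip":0},
    {"linear":[0.2,0,7.7],"angular":[0,0,0],"grip":0},
    {"linear":[0.2,0,8.1],"angular":[0,0,0],"grip":0},
    {"linear":[0.2,0,8.1],"angular":[0,0,0],"grip":-1},
    {"linear":[0.2,0,8.1],"angular":[0,0,0],"grip":-1},
    {"linear":[0.2,0,8.1],"angular":[0,0,0],"grip":-1},
    {"linear":[0.2,0,8.1],"angular":[0,0,0],"grip":-1},
    {"linear":[0.2,0,4],"angular":[0,0,0],"grip":-1},
    {"linear":[0.2,0,-1],"angular":[0,0,0],"grip":-1}
  ]
}}

```text
t: 56.45
tcp_pos: [0.5048, 0.0034, 0.1123]
eef_rot: [-2.257, -2.184, 0.009]
ft_force: [-0.0, 1.8, -0.5]
gripper_width: 0.21
finger_force: 45.0
```

```bash
python3 go.py .4576 -.2637 .115 88.1 .4576 -.2637 .045 88.1
```

```text
56.45 [0.5048 0.0034 0.1123] 0.21 [-0.   1.8 -0.5]
[-26.85  -3.83  -0.16] [-0.3  0.2  0. ]
[-26.82  -3.8    6.84] [-0.3  0.2  0. ]
```

{"name": "play_rows", "arguments": {
  "deltas": [
    {"linear":[-4.8,-0.7,0],"angular":[0,0,0],"grip":-1},
    {"linear":[-10,-1.4,0],"angular":[0,0,0],"grip":-1},
    {"linear":[-15.2,-2.2,0],"angular":[0,0,0],"grip":-1},
    {"linear":[-20.4,-3,0],"angular":[0,0,0],"grip":-1},
    {"linear":[-25,-3.7,0],"angular":[0,0,0],"grip":-1},
    {"linear":[-26.8,-3.9,1],"angular":[0,0,0],"grip":-1},
    {"linear":[-26.8,-3.9,3],"angular":[0,0,0],"grip":-1},
    {"linear":[-26.8,-3.9,5],"angular":[0,0,0],"grip":-1},
    {"linear":[-26.8,-3.9,6.8],"angular":[0,0,0],"grip":-1},
    {"linear":[-26.8,-3.9,6.8],"angular":[0,0,0],"grip":-1}
  ]
}}

```text
t: 57.7
tcp_pos: [0.457, -0.2616, 0.0428]
eef_rot: [-2.253, -2.184, 0.007]
ft_force: [-0.4, -0.3, -1.6]
gripper_width: 0.215
finger_force: 45.0
```

```bash
for i in 1 2; do python3 hold.py .4576 -.2637 88.1; done
```

```text
held g offset in tool mm [  2.5  -0.2 -19. ] [ 0.4582 -0.2599 18.2082 18.8089 88.2282] tcp [ 0.4583 -0.2629  0.0446] t 57.8
seat [-0.33 -0.04  1.77] [-0.1  0.1  0.1] uncorrected [-0.08 -0.06  1.77] [-0.1  0.1  0.1]
held g offset in tool mm [  2.4  -0.2 -19. ] [ 0.4586 -0.2603 18.2101 18.7992 88.1445] tcp [ 0.4587 -0.2633  0.0454] t 57.95
seat [-0.28 -0.09  1.84] [-0.   0.1  0. ] uncorrected [-0.04 -0.11  1.84] [-0.   0.1  0. ]
```

{"name": "play_rows", "arguments": {
  "deltas": [
    {"linear":[0,-0.1,0.3],"angular":[0,0,0],"grip":-1},
    {"linear":[0,-0.1,0.6],"angular":[0,0,0],"grip":-1},
    {"linear":[0,-0.1,0.9],"angular":[0,0,0],"grip":-1},
    {"linear":[0,-0.1,1.1],"angular":[0,0,0],"grip":-1},
    {"linear":[0,-0.1,1.3],"angular":[0,0,0],"grip":-1},
    {"linear":[0,-0.1,1.5],"angular":[0,0,0],"grip":-1},
    {"linear":[0,-0.1,1.7],"angular":[0,0,0],"grip":-1},
    {"linear":[0,-0.1,1.9],"angular":[0,0,0],"grip":-1},
    {"linear":[0,-0.1,1.9],"angular":[0,0,0],"grip":-1},
    {"linear":[0,-0.1,1.9],"angular":[0,0,0],"grip":-1}
  ]
}}

```text
t: 59.25
tcp_pos: [0.4572, -0.263, 0.0277]
eef_rot: [-2.256, -2.183, 0.001]
ft_force: [-6.3, 4.6, 19.6]
gripper_width: 0.218
finger_force: 45.0
```

```bash
python3 go.py .4576 -.2637 .027 88.1 .5172 -.036 .105 102
```

```text
59.25 [ 0.4572 -0.263   0.0277] 0.218 [-6.3  4.6 19.6]
[-0.07  0.04  0.07] [-0.1 -0.1  0. ]
[22.89  5.24 -7.72] [ -0.1  -0.1 -13.9]
```

{"name": "play_rows", "arguments": {
  "deltas": [
    {"linear":[0,0,-0.1],"angular":[0,0,0],"grip":0},
    {"linear":[0,0,-0.1],"angular":[0,0,0],"grip":0},
    {"linear":[0,0,-5],"angular":[0,0,0],"grip":0},
    {"linear":[4.6,1,-7.7],"angular":[0,0,-3],"grip":0},
    {"linear":[9.2,2,-7.7],"angular":[0,0,-6],"grip":0},
    {"linear":[13.8,3,-7.7],"angular":[0,0,-9],"grip":0},
    {"linear":[18.4,4.2,-7.7],"angular":[0,0,-12],"grip":0},
    {"linear":[22.9,5.2,-7.7],"angular":[0,0,-13.9],"grip":0},
    {"linear":[22.9,5.2,-7.7],"angular":[0,0,-13.9],"grip":0},
    {"linear":[22.9,5.2,-7.7],"angular":[0,0,-13.9],"grip":0}
  ]
}}

```text
t: 60.5
tcp_pos: [0.5163, -0.0367, 0.102]
eef_rot: [-1.977, -2.441, 0.006]
ft_force: [0.1, -0.8, -0.1]
gripper_width: 0.498
finger_force: 0.0
```

```bash
for i in 1 2; do python3 pre.py 102; done
```

```text
0.0017014146044547988 g [ 0.5172 -0.0362] [ 0.5173 -0.0364 18.6178 20.2237 11.919 ]
0.17428598342214446 g [ 0.342  -0.0436] [ 0.3421 -0.044  22.2039 19.0891 11.0767]
tcp [ 0.5162 -0.0375  0.1021] w 0.497 t 60.6
grasp [0.12 0.15 8.11] [-0.2  0.1 -0.1]
0.0010861211518131322 g [ 0.517  -0.0362] [ 0.517  -0.0364 18.5172 19.5489 11.9304]
0.17440633177677306 g [ 0.3421 -0.0436] [ 0.3421 -0.044  22.114  19.755  11.6753]
tcp [ 0.5164 -0.0371  0.1022] w 0.503 t 60.75
grasp [0.08 0.1  8.12] [-0.1  0.1 -0.1]
```

{"name": "play_rows", "arguments": {
  "deltas": [
    {"linear":[0.1,0.1,3],"angular":[0,0,0],"grip":0},
    {"linear":[0.1,0.1,6],"angular":[0,0,0],"grip":0},
    {"linear":[0.1,0.1,7.7],"angular":[0,0,0],"grip":0},
    {"linear":[0.1,0.1,8.1],"angular":[0,0,0],"grip":0},
    {"linear":[0.1,0.1,8.1],"angular":[0,0,0],"grip":-1},
    {"linear":[0.1,0.1,8.1],"angular":[0,0,0],"grip":-1},
    {"linear":[0.1,0.1,8.1],"angular":[0,0,0],"grip":-1},
    {"linear":[0.1,0.1,8.1],"angular":[0,0,0],"grip":-1},
    {"linear":[0.1,0.1,4],"angular":[0,0,0],"grip":-1},
    {"linear":[0.1,0.1,-1],"angular":[0,0,0],"grip":-1}
  ]
}}

```text
t: 62.05
tcp_pos: [0.5162, -0.0347, 0.1123]
eef_rot: [-1.975, -2.44, 0.008]
ft_force: [1.3, -0.1, -1.0]
gripper_width: 0.226
finger_force: 45.0
```

```bash
python3 go.py .5215 -.2658 .115 88.1 .5215 -.2658 .045 88.1
```

```text
62.05 [ 0.5162 -0.0347  0.1123] 0.226 [ 1.3 -0.1 -1. ]
[-22.71  -4.3   -0.21] [-0.3  0.1 13.9]
[-22.7   -4.26   6.79] [-0.3  0.1 13.9]
```

{"name": "play_rows", "arguments": {
  "deltas": [
    {"linear":[-4.6,-0.9,0],"angular":[0,0,3],"grip":-1},
    {"linear":[-9.2,-1.8,0],"angular":[0,0,6],"grip":-1},
    {"linear":[-13.8,-2.7,0],"angular":[0,0,9],"grip":-1},
    {"linear":[-18.4,-3.6,0],"angular":[0,0,12],"grip":-1},
    {"linear":[-22.7,-4.3,0],"angular":[0,0,13.9],"grip":-1},
    {"linear":[-22.7,-4.3,2],"angular":[0,0,13.9],"grip":-1},
    {"linear":[-22.7,-4.3,4.5],"angular":[0,0,13.9],"grip":-1},
    {"linear":[-22.7,-4.3,6.8],"angular":[0,0,13.9],"grip":-1},
    {"linear":[-22.7,-4.3,6.8],"angular":[0,0,13.9],"grip":-1},
    {"linear":[-22.7,-4.3,6.8],"angular":[0,0,13.9],"grip":-1}
  ]
}}

```text
t: 63.3
tcp_pos: [0.5229, -0.2657, 0.045]
eef_rot: [2.257, 2.185, -0.004]
ft_force: [0.8, 0.0, -0.6]
gripper_width: 0.223
finger_force: 45.0
```

```bash
for i in 1 2; do python3 hold.py .5215 -.2658 88.1; done
```

```text
held g offset in tool mm [  3.   -0.2 -19. ] [ 0.5232 -0.2632 17.7427 19.6741 88.1445] tcp [ 0.5233 -0.2659  0.0455] t 63.4
seat [-0.29 -0.16  1.86] [-0.   0.1  0.1] uncorrected [ 0.01 -0.18  1.85] [-0.   0.1  0.1]
held g offset in tool mm [  3.   -0.2 -19. ] [ 0.523  -0.2631 17.7394 19.6942 88.1432] tcp [ 0.5231 -0.2659  0.0453] t 63.55
seat [-0.29 -0.13  1.83] [-0.   0.1  0. ] uncorrected [ 0.01 -0.16  1.83] [-0.   0.1  0. ]
```

{"name": "play_rows", "arguments": {
  "deltas": [
    {"linear":[0,-0.1,0.3],"angular":[0,0,0],"grip":-1},
    {"linear":[0,-0.15,0.6],"angular":[0,0,0],"grip":-1},
    {"linear":[0,-0.15,0.9],"angular":[0,0,0],"grip":-1},
    {"linear":[0,-0.15,1.1],"angular":[0,0,0],"grip":-1},
    {"linear":[0,-0.15,1.3],"angular":[0,0,0],"grip":-1},
    {"linear":[0,-0.15,1.5],"angular":[0,0,0],"grip":-1},
    {"linear":[0,-0.15,1.7],"angular":[0,0,0],"grip":-1},
    {"linear":[0,-0.15,1.85],"angular":[0,0,0],"grip":-1},
    {"linear":[0,-0.15,1.85],"angular":[0,0,0],"grip":-1},
    {"linear":[0,-0.15,1.85],"angular":[0,0,0],"grip":-1}
  ]
}}

```text
t: 64.85
tcp_pos: [0.5215, -0.2627, 0.0293]
eef_rot: [-2.251, -2.182, -0.004]
ft_force: [-10.2, 13.1, 31.3]
gripper_width: 0.228
finger_force: 45.1
```

```bash
python3 go.py .5215 -.2658 .027 88.1 .475 -.37 .19 88
```

```text
64.85 [ 0.5215 -0.2627  0.0293] 0.228 [-10.2  13.1  31.3]
[-0.32  0.02  0.23] [-0.2 -0.4  0.1]
[-10.77  -4.35 -16.13] [-0.2 -0.4  0.2]
```

{"name": "play_rows", "arguments": {
  "deltas": [
    {"linear":[0,0,-0.6],"angular":[0,0,0],"grip":-1},
    {"linear":[0.1,0,-1.2],"angular":[0,0,0],"grip":-1},
    {"linear":[0.2,0,-1.2],"angular":[0,0,0],"grip":-1},
    {"linear":[0.2,0,-1],"angular":[0,0,0],"grip":-1},
    {"linear":[0.2,0,-0.8],"angular":[0,0,0],"grip":-1},
    {"linear":[0.2,0,-0.6],"angular":[0,0,0],"grip":-1},
    {"linear":[0.2,0,-0.4],"angular":[0,0,0],"grip":-1},
    {"linear":[0.2,0,-0.2],"angular":[0,0,0],"grip":-1},
    {"linear":[0.2,0,0],"angular":[0,0,0],"grip":-1},
    {"linear":[0.2,0,0],"angular":[0,0,0],"grip":-1}
  ]
}}

```text
t: 66.1
tcp_pos: [0.521, -0.2635, 0.0294]
eef_rot: [-2.255, -2.183, 0.0]
ft_force: [-9.9, 7.7, 27.6]
gripper_width: 0.226
finger_force: 45.0
```

```bash
python3 hold.py .5215 -.2658 88.1
```

```text
held g offset in tool mm [  4.3  -0.3 -19. ] [ 0.521  -0.2594 20.5733 19.9689 88.3177] tcp [ 0.521  -0.2635  0.0294] t 66.2
seat [-0.66  0.08  0.24] [-0.1 -0.1  0. ] uncorrected [-0.22  0.05  0.24] [-0.1 -0.1  0. ]
```

{"name": "play_rows", "arguments": {
  "deltas": [
    {"linear":[0,0,-0.6],"angular":[0,0,0],"grip":-1},
    {"linear":[0.1,0,-1.2],"angular":[0,0,0],"grip":-1},
    {"linear":[0.2,0.05,-1.2],"angular":[0,0,0],"grip":-1},
    {"linear":[0.25,0.05,-1],"angular":[0,0,0],"grip":-1},
    {"linear":[0.25,0.05,-0.8],"angular":[0,0,0],"grip":-1},
    {"linear":[0.25,0.05,-0.6],"angular":[0,0,0],"grip":-1},
    {"linear":[0.25,0.05,-0.4],"angular":[0,0,0],"grip":-1},
    {"linear":[0.25,0.05,-0.2],"angular":[0,0,0],"grip":-1},
    {"linear":[0.25,0.05,-0.1],"angular":[0,0,0],"grip":-1},
    {"linear":[0.25,0.05,-0.1],"angular":[0,0,0],"grip":-1}
  ]
}}

```text
t: 67.5
tcp_pos: [0.5216, -0.2617, 0.029]
eef_rot: [-2.257, -2.184, 0.002]
ft_force: [-4.6, 2.1, 13.1]
gripper_width: 0.228
finger_force: 45.0
```

```bash
python3 hold.py .5215 -.2658 88.1
```

```text
held g offset in tool mm [  4.2  -0.2 -19. ] [ 0.5215 -0.2578 20.1027 19.9965 88.217 ] tcp [ 0.5216 -0.2617  0.029 ] t 67.6
seat [-0.82  0.03  0.2 ] [-0.1  0.   0. ] uncorrected [-0.41  0.01  0.2 ] [-0.1  0.   0. ]
```

{"name": "play_rows", "arguments": {
  "deltas": [
    {"linear":[0,0,-0.1],"angular":[0,0,0],"grip":-0.4},
    {"linear":[0,0,-0.1],"angular":[0,0,0],"grip":0},
    {"linear":[0,0,-0.1],"angular":[0,0,0],"grip":0},
    {"linear":[0,0,-4],"angular":[0,0,0],"grip":0},
    {"linear":[-4,-1.5,-9],"angular":[0,0,0],"grip":0},
    {"linear":[-8,-3,-13],"angular":[0,0,0],"grip":0},
    {"linear":[-10.8,-4.4,-16],"angular":[0,0,0],"grip":0},
    {"linear":[-10.8,-4.4,-16],"angular":[0,0,0],"grip":0},
    {"linear":[-10.8,-4.4,-16],"angular":[0,0,0],"grip":0},
    {"linear":[-10.8,-4.4,-16],"angular":[0,0,0],"grip":0}
  ]
}}

```text
t: 68.9
tcp_pos: [0.4751, -0.3654, 0.1858]
eef_rot: [-2.253, -2.186, 0.004]
ft_force: [-0.2, 0.2, -0.9]
gripper_width: 0.5
finger_force: 0.0
```

```bash
python3 tray.py g; python3 seated.py g; python3 go.py .5215 -.262 .08 88.1
```

```text
[ 0.4749 -0.3659  0.1861] [-2.2535 -2.1856  0.0048] 0.5030079125139137
[  0.4886  -0.2964 135.5646 136.1628  88.2034] [  0.4886  -0.2964 135.5635 136.1628  88.2034]
sq [ 0.5216 -0.2654] yaw -1.7966000000000122
sq [ 0.4556 -0.3274] yaw -1.7966000000000122
rd [ 0.5196 -0.3294] yaw -1.7966000000000122
rd [ 0.4576 -0.2634] yaw -1.7966000000000122
base [365. 176.] [ 0.5185 -0.331  38.5472 39.7922 43.7355]
base [293. 175.] [ 0.4546 -0.3286 40.0609 40.3879 88.2215]
base [292. 101.] [ 0.4569 -0.2655 38.9425 39.8029 87.9627]
base [368. 101.] [ 0.5209 -0.267  39.742  40.7424 88.5027]
tag [369. 180.] [ 0.5186 -0.3314 17.5535 17.656  88.501 ]
tag [292. 180.] [ 0.4545 -0.3287 17.5258 17.7849 88.1525]
tag [610. 144.] [ 0.7281 -0.3035 14.6109 64.6959 77.8704]
tag [372.  99.] [ 0.5211 -0.2668 18.1518 18.8138 88.7154]
tag [291.  99.] [ 0.4568 -0.265  18.1857 17.8976 41.7208]
69.05 [ 0.4748 -0.3663  0.1864] 0.504 [ 0.4 -0.1  0.5]
[10.58  4.38 10.61] [-0.2  0.1  0.1]
```

View pics/tray_g.png

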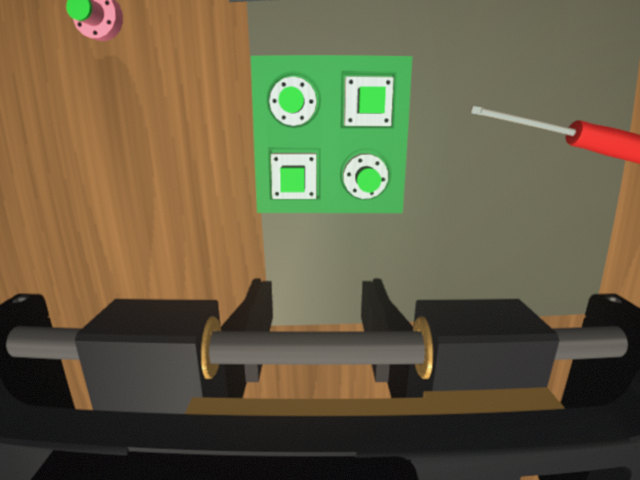

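All four green housings sit level and centred, with tags at (292,100), (372,99), (292,180) and (369,180). Now the holder and the plate.

{"name": "play_rows", "arguments": {
  "deltas": [
    {"linear":[3.5,3.6,-3],"angular":[0,0,0],"grip":0},
    {"linear":[7,7.2,-6],"angular":[0,0,0],"grip":0},
    {"linear":[10.5,10.8,-6],"angular":[0,0,0],"grip":0},
    {"linear":[14,14.4,-6],"angular":[0,0,0],"grip":0},
    {"linear":[17.2,17.9,-6],"angular":[0,0,0],"grip":0},
    {"linear":[17.2,17.9,-6],"angular":[0,0,0],"grip":0},
    {"linear":[17.2,17.9,-6],"angular":[0,0,0],"grip":0},
    {"linear":[17.2,17.9,-6],"angular":[0,0,0],"grip":0},
    {"linear":[17.2,17.9,-6],"angular":[0,0,0],"grip":0},
    {"linear":[17.2,17.9,-6],"angular":[0,0,0],"grip":0}
  ]
}}

```text
t: 70.3
tcp_pos: [0.6588, -0.2019, 0.2469]
eef_rot: [-2.258, -2.184, 0.003]
ft_force: [0.1, 0.2, -0.2]
gripper_width: 0.5
finger_force: 0.0
```

```bash
cat > flat.py <<'E'
from look import *
c,s=look("flat");print(s["tcp_pos"].round(4),s["t"])
for q in blobs(c["image"],"b",1000,90000,120,40): print("holder",np.round(cen(q)),rect(ray(c,q[:,0],.017,s)))
for q in blobs(c["image"],"y",300,90000,110,90): print("plate",np.round(cen(q)),rect(ray(c,cv2.convexHull(q)[:,0],.008,s)))
v=cv2.cvtColor(c["image"],cv2.COLOR_RGB2HSV)[...,2]; m=(v<45).astype(np.uint8); m[260:]=0
for q in cv2.findContours(m,cv2.RETR_EXTERNAL,cv2.CHAIN_APPROX_NONE)[0]:
    if 250<cv2.contourArea(q)<6000: print("dark",np.round(cen(q)),rect(ray(c,q[:,0],.034,s)))
E
python3 flat.py; python3 go.py .67 .03 .25 88.1
```

```text
[ 0.6589 -0.2016  0.2468] 70.4
holder [326. 128.] [ 0.6706 -0.1264 81.8038 78.7195 85.5513]
70.45 [ 0.659  -0.2015  0.2468] 0.502 [ 0.3  0.3 -0.1]
[23.17  0.34 -0.36] [-0.1  0.1  0. ]
```

{"name": "play_rows", "arguments": {
  "deltas": [
    {"linear":[4.7,0.1,0],"angular":[0,0,0],"grip":0},
    {"linear":[9.4,0.1,0],"angular":[0,0,0],"grip":0},
    {"linear":[14,0.2,0],"angular":[0,0,0],"grip":0},
    {"linear":[18.6,0.3,0],"angular":[0,0,0],"grip":0},
    {"linear":[23.1,0.3,0],"angular":[0,0,0],"grip":0},
    {"linear":[23.1,0.3,0],"angular":[0,0,0],"grip":0},
    {"linear":[23.1,0.3,0],"angular":[0,0,0],"grip":0},
    {"linear":[23.1,0.3,0],"angular":[0,0,0],"grip":0},
    {"linear":[23.1,0.3,0],"angular":[0,0,0],"grip":0},
    {"linear":[23.1,0.3,0],"angular":[0,0,0],"grip":0}
  ]
}}

```text
t: 71.7
tcp_pos: [0.6696, 0.0286, 0.2463]
eef_rot: [-2.259, -2.183, 0.004]
ft_force: [-0.1, 0.4, 0.2]
gripper_width: 0.5
finger_force: 0.0
```

```bash
python3 flat.py; python3 go.py .648 .116 .10 82.5
```

```text
[0.6696 0.029  0.2463] 71.8
holder [323. 312.] [ 0.6722 -0.106  52.667  78.5312 86.7187]
plate [341. 123.] [6.931000e-01 1.091000e-01 5.997100e+01 1.199953e+02 8.270620e+01]
71.85 [0.6697 0.0292 0.2463] 0.503 [ 0.2 -0.3 -0.4]
[ 8.63 -2.42 14.62] [-0.1  0.1  5.6]
```

View pics/flat.png

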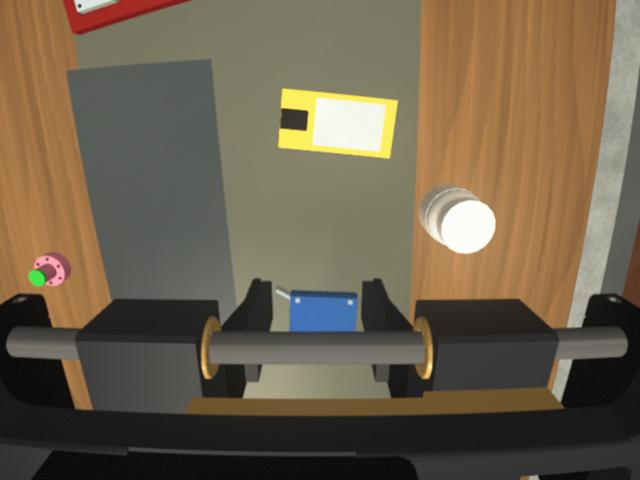

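The yellow plate is at (338,124) with its block on the left (near) side. The jar at (458,218) is well clear.

{"name": "play_rows", "arguments": {
  "deltas": [
    {"linear":[3,-0.8,4],"angular":[0,0,2],"grip":0},
    {"linear":[6,-1.6,8],"angular":[0,0,4],"grip":0},
    {"linear":[8.5,-2.3,12],"angular":[0,0,5.4],"grip":0},
    {"linear":[8.5,-2.3,16],"angular":[0,0,5.4],"grip":0},
    {"linear":[8.5,-2.3,18.6],"angular":[0,0,5.4],"grip":0},
    {"linear":[8.5,-2.3,18.6],"angular":[0,0,5.4],"grip":0},
    {"linear":[8.5,-2.3,18.6],"angular":[0,0,5.4],"grip":0},
    {"linear":[8.5,-2.3,18.6],"angular":[0,0,5.4],"grip":0},
    {"linear":[8.5,-2.3,18.6],"angular":[0,0,5.4],"grip":0},
    {"linear":[8.5,-2.3,18.6],"angular":[0,0,5.4],"grip":0}
  ]
}}

```text
t: 73.1
tcp_pos: [0.6493, 0.115, 0.0607]
eef_rot: [-2.358, -2.076, 0.003]
ft_force: [0.2, -0.5, 0.1]
gripper_width: 0.5
finger_force: 0.0
```

```bash
python3 go.py .6495 .1147 .016 82.7
```

```text
73.1 [0.6493 0.115  0.0607] 0.5 [ 0.2 -0.5  0.1]
[-0.02  0.03  4.47] [-0.1  0.1  0. ]
```

{"name": "play_rows", "arguments": {
  "deltas": [
    {"linear":[0,0,2],"angular":[0,0,0],"grip":0},
    {"linear":[0,0,3.8],"angular":[0,0,0],"grip":0},
    {"linear":[0,0,4.4],"angular":[0,0,0],"grip":0},
    {"linear":[0,0,4.4],"angular":[0,0,0],"grip":0},
    {"linear":[0,0,4.4],"angular":[0,0,0],"grip":-1},
    {"linear":[0,0,4.4],"angular":[0,0,0],"grip":-1},
    {"linear":[0,0,4.4],"angular":[0,0,0],"grip":-1},
    {"linear":[0,0,4.4],"angular":[0,0,0],"grip":-1},
    {"linear":[0,0,4.4],"angular":[0,0,0],"grip":-1},
    {"linear":[0,0,4.4],"angular":[0,0,0],"grip":-1}
  ],
  "grip_force": 40
}}

```text
t: 74.35
tcp_pos: [0.6494, 0.1149, 0.0167]
eef_rot: [2.358, 2.076, -0.003]
ft_force: [-0.8, 0.5, 4.2]
gripper_width: 0.296
finger_force: 40.0
```

```bash
python3 go.py .48 .12 .0167 82.7 .475 -.109 .0167 85.5; python3 flat.py
```

```text
74.35 [0.6494 0.1149 0.0167] 0.296 [-0.8  0.5  4.2]
[ -1.63 -16.86   0.02] [-0.1  0.1  0. ]
[-24.41 -14.46   0.05] [-0.1  0.1 -2.8]
[0.6493 0.1148 0.0167] 74.45
plate [396. 256.] [6.933000e-01 1.157000e-01 4.663910e+01 1.187061e+02 8.243160e+01]
```

{"name": "play_rows", "arguments": {
  "deltas": [
    {"linear":[-0.1,-2,-0.2],"angular":[0,0,0],"grip":-1},
    {"linear":[-0.4,-5.5,-0.2],"angular":[0,0,0],"grip":-1},
    {"linear":[-0.8,-9.5,-0.2],"angular":[0,0,0],"grip":-1},
    {"linear":[-1.2,-13.5,-0.2],"angular":[0,0,0],"grip":-1},
    {"linear":[-3,-16.5,-0.2],"angular":[0,0,-0.5],"grip":-1},
    {"linear":[-6.5,-16.4,-0.2],"angular":[0,0,-1],"grip":-1},
    {"linear":[-10.5,-16,-0.2],"angular":[0,0,-1.5],"grip":-1},
    {"linear":[-14.5,-15.6,-0.2],"angular":[0,0,-2],"grip":-1},
    {"linear":[-18.5,-15.1,-0.2],"angular":[0,0,-2.4],"grip":-1},
    {"linear":[-22,-14.7,-0.2],"angular":[0,0,-2.8],"grip":-1}
  ]
}}

```text
t: 75.75
tcp_pos: [0.4743, -0.086, 0.0183]
eef_rot: [-2.306, -2.132, 0.005]
ft_force: [-0.3, 0.3, -1.1]
gripper_width: 0.297
finger_force: 40.0
```

```bash
python3 -c "
import numpy as np
a=np.radians(-4.45);u=np.array([np.cos(a),np.sin(a)]);c=np.array([.6706,-.1264])
m=c-.04*u;print('mouth',m,'end',m+.075*u,'block home',m+(.075-.104)*u,'block pre',m+(-.03-.104)*u)"; python3 go.py .4965 -.1129 .0167 85.5; python3 flat.py
```

```text
mouth [ 0.63072058 -0.12329644] end [ 0.70549449 -0.12911562] block home [ 0.60180801 -0.12104635] block pre [ 0.49712454 -0.1128995 ]
75.75 [ 0.4743 -0.086   0.0183] 0.297 [-0.3  0.3 -1.1]
[-2.5   2.43  0.16] [-0.2  0.1  0. ]
[ 0.474  -0.0893  0.0187] 75.85
holder [629. 275.] [ 0.632  -0.0945 18.5053 40.7814 12.1125]
plate [397. 256.] [ 5.183000e-01 -8.780000e-02  4.834060e+01  1.203901e+02  8.520770e+01]
```

{"name": "play_rows", "arguments": {
  "deltas": [
    {"linear":[-1,0.2,0],"angular":[0,0,0],"grip":-1},
    {"linear":[-2,0.5,0],"angular":[0,0,0],"grip":-1},
    {"linear":[-2.3,1,0],"angular":[0,0,0],"grip":-1},
    {"linear":[-2.3,1,0.1],"angular":[0,0,0],"grip":-1},
    {"linear":[-2.3,1,0.1],"angular":[0,0,0],"grip":-1},
    {"linear":[-2.3,1,0.1],"angular":[0,0,0],"grip":-1},
    {"linear":[-2.3,1,0.2],"angular":[0,0,0],"grip":-1},
    {"linear":[-2.3,1,0.2],"angular":[0,0,0],"grip":-1},
    {"linear":[-2.3,1,0.2],"angular":[0,0,0],"grip":-1},
    {"linear":[-2.3,1,0.2],"angular":[0,0,0],"grip":-1}
  ]
}}

```text
t: 77.15
tcp_pos: [0.4835, -0.1085, 0.0169]
eef_rot: [-2.306, -2.133, 0.004]
ft_force: [0.3, -0.1, -2.2]
gripper_width: 0.291
finger_force: 40.0
```

```bash
python3 go.py .4965 -.1129 .0167 85.5 .56 -.1178 .0167 85.5 .6018 -.121 .0167 85.5
python3 - <<'E'
from h import *
from plant import *
c=capture("scene")
for q in blobs(c["image"],"b",400,9000): print("holder",rect(ray(c,q[:,0],.017)))
for q in blobs(c["image"],"y",60,9000,110): print("plate",np.round(cen(q)),rect(ray(c,q[:,0],.008)))
cv2.imwrite("pics/sc2.png",cv2.resize(c["image"][200:400,180:400,::-1],(660,600)))
E
```

```text
77.15 [ 0.4835 -0.1085  0.0169] 0.291 [ 0.3 -0.1 -2.2]
[-0.33  1.33  0.02] [-0.1  0.1  0. ]
[-0.33  7.7   0.01] [-0.1  0.1  0. ]
[-0.32 11.89 -0.  ] [-0.1  0.1  0. ]
holder [ 0.6703 -0.1253 83.005  79.7223 85.1815]
plate [269. 292.] [ 5.25700e-01 -1.09300e-01  6.17128e+01  1.21574e+02  8.57653e+01]
plate [99. 66.] [-3.753000e-01  1.488000e-01  2.205510e+02  7.359971e+02  6.097630e+01]
```

View pics/sc2.png

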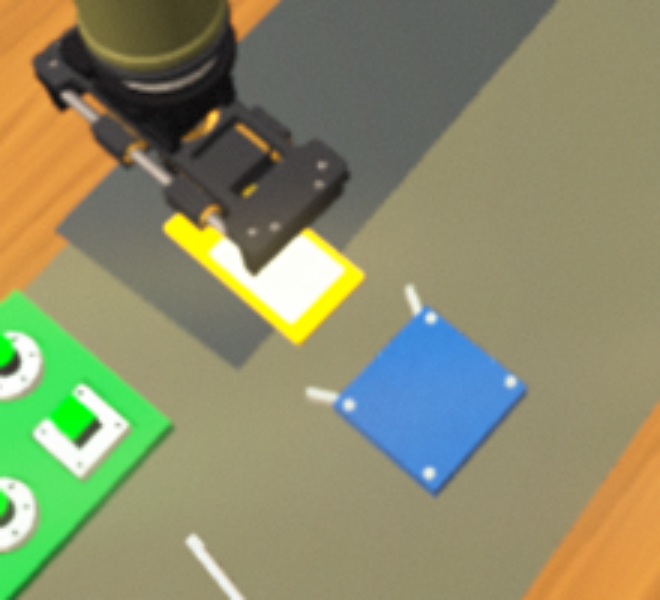

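The plate is lined up facing the holder mouth, with its nose at (330,310) and the wings at (412,298) and (325,393) in the crop. It needs about 4 mm more to the side, then straight in.

{"name": "play_rows", "arguments": {
  "deltas": [
    {"linear":[-0.3,0,0],"angular":[0,0,0],"grip":-1},
    {"linear":[-0.4,0.5,0],"angular":[0,0,0],"grip":-1},
    {"linear":[-0.4,1.2,0],"angular":[0,0,0],"grip":-1},
    {"linear":[-0.4,2,0],"angular":[0,0,0],"grip":-1},
    {"linear":[-0.4,2.8,0],"angular":[0,0,0],"grip":-1},
    {"linear":[-0.4,3.6,0],"angular":[0,0,0],"grip":-1},
    {"linear":[-0.4,4.4,0],"angular":[0,0,0],"grip":-1},
    {"linear":[-0.4,5.2,0],"angular":[0,0,0],"grip":-1},
    {"linear":[-0.4,6,0],"angular":[0,0,0],"grip":-1},
    {"linear":[-0.4,6.4,0],"angular":[0,0,0],"grip":-1}
  ]
}}

```text
t: 78.45
tcp_pos: [0.5476, -0.1176, 0.0168]
eef_rot: [2.306, 2.133, -0.004]
ft_force: [-0.8, -0.5, -0.9]
gripper_width: 0.295
finger_force: 40.0
```

```bash
python3 go.py .6018 -.121 .0167 85.5; python3 flat.py
```

```text
78.45 [ 0.5476 -0.1176  0.0168] 0.295 [-0.8 -0.5 -0.9]
[ 0.08  5.43 -0.  ] [-0.1  0.1  0. ]
[ 0.5474 -0.1176  0.0168] 78.55
holder [560. 264.] [ 0.6711 -0.1135 63.6562 79.0215 86.4249]
plate [352. 250.] [  0.5835  -0.1023  24.3218 101.7541  85.9407]
```

{"name": "play_rows", "arguments": {
  "deltas": [
    {"linear":[0,0.7,0],"angular":[0,0,0],"grip":-1},
    {"linear":[0,1.5,0],"angular":[0,0,0],"grip":-1},
    {"linear":[0,2.3,0],"angular":[0,0,0],"grip":-1},
    {"linear":[0,3.1,0],"angular":[0,0,0],"grip":-1},
    {"linear":[0,3.8,0],"angular":[0,0,0],"grip":-1},
    {"linear":[0,4.4,0],"angular":[0,0,0],"grip":-1},
    {"linear":[0,4.9,0],"angular":[0,0,0],"grip":-1},
    {"linear":[0,5.3,0],"angular":[0,0,0],"grip":-1},
    {"linear":[0,5.6,0],"angular":[0,0,0],"grip":-1},
    {"linear":[0,5.7,0],"angular":[0,0,0],"grip":-1}
  ]
}}

```text
t: 79.85
tcp_pos: [0.6019, -0.1218, 0.0166]
eef_rot: [-2.304, -2.13, 0.007]
ft_force: [-7.8, 2.2, 7.1]
gripper_width: 0.294
finger_force: 40.0
```

```bash
python3 go.py .6018 -.121 .0167 85.5
```

```text
79.85 [ 0.6019 -0.1218  0.0166] 0.294 [-7.8  2.2  7.1]
[ 0.08 -0.02 -0.  ] [-0.4  0.   0. ]
```

{"name": "play_rows", "arguments": {
  "deltas": [
    {"linear":[0,0.1,0],"angular":[0,0,0],"grip":-1},
    {"linear":[0,0.1,0],"angular":[0,0,0],"grip":-1},
    {"linear":[0,-0.2,0],"angular":[0,0,0],"grip":0.1},
    {"linear":[0,-0.2,0],"angular":[0,0,0],"grip":0.1},
    {"linear":[0,-0.2,0],"angular":[0,0,0],"grip":0.1},
    {"linear":[0,-0.2,-2],"angular":[0,0,0],"grip":0.1},
    {"linear":[0,-0.2,-6],"angular":[0,0,0],"grip":0.1},
    {"linear":[-4,0,-12],"angular":[0,0,0],"grip":0.1},
    {"linear":[-8,0,-18],"angular":[0,0,0],"grip":0.1},
    {"linear":[-8,0,-20],"angular":[0,0,0],"grip":0.1}
  ]
}}

```text
t: 81.1
tcp_pos: [0.5982, -0.2056, 0.2215]
eef_rot: [2.307, 2.124, -0.001]
ft_force: [0.7, 1.1, -1.0]
gripper_width: 0.551
finger_force: 0.0
```

```bash
python3 flat.py>/dev/null; python3 flat.py
python3 - <<'E'
from h import *
from plant import *
c=capture("scene")
for q in blobs(c["image"],"b",400,9000): print("holder",rect(ray(c,q[:,0],.017)))
for q in blobs(c["image"],"y",60,9000,110): print("plate",np.round(cen(q)),rect(ray(c,q[:,0],.008)))
E
```

```text
[ 0.5983 -0.2008  0.2169] 81.35
holder [386. 123.] [ 0.6706 -0.126  81.0623 78.6134 85.8943]
plate [317. 125.] [ 0.6081 -0.1219 58.4137 44.2898 85.5861]
holder [ 0.6705 -0.1253 83.3717 78.3115 85.8669]
plate [297. 313.] [ 0.6108 -0.1204 62.1308 30.2767 85.5966]
```

View pics/flat.png

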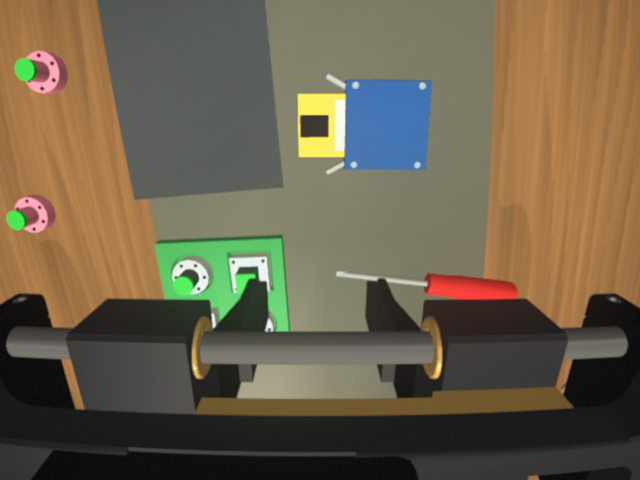

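The plate is home at (322,125), in line, with about 44 mm left outside the holder. I'll check both trays quickly from the fixed cameras before handing in.

Run:
```python
from h import *
from plant import *
c=capture("side");h=cv2.cvtColor(c["image"],cv2.COLOR_RGB2HSV)
for lo,hi,n in (((0,190,215),(6,255,255),"r"),((50,150,215),(70,255,255),"g")):
    for q in cv2.findContours(cv2.inRange(h,lo,hi),cv2.RETR_EXTERNAL,cv2.CHAIN_APPROX_NONE)[0]:
        if 15<cv2.contourArea(q)<400: print(n,np.round(cen(q)),ray(c,cen(q),.042)[0,:2].round(4))
x=np.hstack([cv2.resize(c["image"][330:450,220:360],(400,343)),cv2.resize(c["image"][150:216,365:460],(400,343))])
cv2.imwrite("pics/fin.png",x[:,:,::-1])
```

```text
(no output)
```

View pics/fin.png

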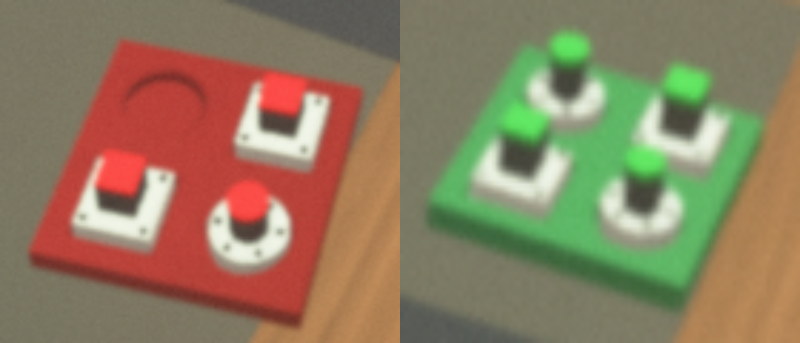

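Both trays show all seven housings flat in nests of their own outline: three red on the left, four green on the right. I'm handing in.

```bash
python3 -c "
from plant import *
print(sign_off())"
```

```text
the job is handed in; nothing more can be done
None
```

All seven housings present (four green, three red) are seated level in matching nests, the job plate is home in the holder and released, and the job was handed in at about 81 s; `sign_off` gave no verdict.

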